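# Turn a mould insert over and clamp it cavity down in the weld jig

### The arm

A 6-joint arm with a two-finger parallel gripper is mounted at the origin on the work surface. World frame = base frame: x ahead of the robot, y to its left, z up, the work surface at z = 0. Lengths are in m, angles in rad, forces in N, time in s.
With the tool pointing down it reaches from about 0.3 to 0.875 m from the base axis. Payload 6.4 kg.
Tool frame: the origin (TCP) lies at the very end of the fingers, on their centre line; the grasp point (between the pads) lies 19 mm behind it; z points along the fingers, y is the direction in which the jaws open and shut (so a half turn about z gives the same grasp; the last joint's range is limited). The gripper opens to 85 mm and grips with 20 to 120 N. Pads are 22 mm wide; open, the fingers measure 114 mm over their backs; the gripper's body (76 mm by 85 mm) begins 54 mm behind the grasp point. The pads swing forward as they close: fully open they stand 13 mm farther back than shut.
Start: joints at [1.075, 0.181, 1.607, -0, 1.354, -0.206], TCP at [0.164, 0.551, 0.231] pointing down, gripper open.
Joint ranges: [-2.99, 2.99], [-0.89, 2.07], [0.3, 2.58], [-1.14, 4.28], [0, 2.63], [-3.12, 3.12]. Speed limits (rad/s): [2.57, 2.57, 3.01, 3.14, 3.14, 3.14].

### API

Orientations are given as a 3x3 rotation matrix whose columns are the frame's x, y, z axes.
In Python, from workcell import bot gives the robot as it stands.
- The arm moves only by the tool arm_command, never from a script. Its argument "motion" is a list of rows, each a list of 7 numbers: the finger opening in cm, from 0 to 8.54, then the shift along the tool's x, y, z in cm, then the turn, a rotation vector about the tool's x, y, z in rad. A call has 1 to 8 rows; each row shifts and turns the commanded pose from where the row before left it, along the tool's axes as they then stand; what a row does not reach is not made up. A row lasts 1/10 s, in which the tool goes at most 50 mm and 8.59 degrees, less where a joint would pass 70% of its speed; a pose out of reach is approached as far as the arm can. A call with a gripper value outside its range is refused whole. The fingers move at their own pace and stop on an object; the grip force is fixed at half the most. Time passes only in rows, so rows that do not move let the fingers close. It gives the time, the measured TCP pose, the force and the opening at its end, in the units of the state.
- bot.get_state(): the state, without advancing time (a new reading comes with each control period).
- bot.read_camera(name): name is "scene" or "top"; returns the picture (384x512x3 uint8, blue, green, red); there is no depth.
- bot.camera_info(name): a dict with "K" (3x3 intrinsics, pixels), "rvec" (rotation vector, rad) and "tvec" (3), from world to camera coordinates, as OpenCV has them. Camera axes: x right, y down, z forward; pixel columns grow to the right and rows downward; lengths in m; the calibration is good to about 2 mm. A picture is of the moment at which its call begins. camera_info takes no time and is no camera call.
- bot.close_job(): hands the job in, once; it reports no verdict.
The state is a dict: "time": time; "joint_positions": joint angles; "qvel": joint speeds; "joint_efforts": joint torques, N m; "eef_pos": TCP position; "eef_rot": TCP orientation; "force": force on the tool from outside, world axes, zero at the start; "ft_torque": the same for the moment, N m; "opening": opening from 0.0 (shut) to 1.0 (fully open).
Only numpy, scipy, OpenCV 4.12 (cv2) and the standard library are available. Lean on these libraries where they do the work, as an engineer would, in place of code of your own. Each camera call takes 0.05 s, during which the arm holds its last target.

### The job

The cavity side of this mould insert is done and its back is to be laser-welded next. Take the insert off the cooling bars, turn it over without ever dropping it or letting it topple, and lay it cavity down and flat on the two rest rails of the weld jig, its keyway over the key, snug against the key and both side pins. Then press the toggle clamp's handle fully down so that its rubber foot holds the insert; leave the brush, bottle and V-block where they are.

Things in the scene. Friction and masses are not known exactly. Their poses are not given: they have to be found in the camera images.
- insert_center (a point): Centre (half-way up) of the loose mould insert: bare aluminium plate 62 (its x) x 96 (its y) x 18 mm (its z), about 0.3 kg. +z is the cavity face (36 x 52 mm pocket 8 mm deep), -z the flat back. It starts cavity up across the cooling bars, long sides free to grasp in the middle. It can stand alone on either short end (centre then 48 mm up), toppling if tilted some 10 degrees.
- insert_keyway (a point): Middle of the end wall of the insert's keyway, at (12, -34, 0) mm from insert_center in the insert's axes. The keyway is an open slot 20 mm wide (x) and 14 mm deep (y), cut right through the insert's -y end, off-centre to +x.
- bars: Fixed cooling rest: grey board 130 (x) x 140 (y) x 4 mm carrying two dark steel bars, each 100 mm long along x, 12 mm wide, centred at y = -35 and +35 mm, tops 34 mm above the bench. The insert lies across them. Origin: centre of the underside, on the bench.
- jig_home (a point): Where the insert's centre is when it is home, cavity down, its long axis along jig y; 43 mm above the bench. Jig axes: x away from the robot, y to its left, z up. Two steel rest rails carry the insert: 56 mm along x, 10 mm wide, centred at x = 0, y = -38 and +38 mm from here, tops 34 mm above the bench.
- jig: Fixed black jig plate 12 mm thick. Origin on the bench straight below jig_home, same axes; it spans x -50 to 140, y -75 to 75 mm from there. Rails, pins, key and toggle clamp stand on it. The insert's far (+x) side is free up to the clamp, which begins at x = 66 mm, between y = -34 and 10 mm.
- jig_key (a point): Middle of the key's inner end face, at (12, 34, 0) mm from jig_home. The key is a fixed steel block 12 mm wide (x), running from here to y = 60 mm, top 48 mm above the bench. The insert's keyway goes over it (4 mm free each side) until the keyway's end wall touches this face. That fits only cavity down with the keyway end to jig +y.
- jig_pin_left (a point): Axis of the left side pin, at (-36, 38, 0) mm from jig_home: upright steel pin 10 mm in diameter, top 46 mm above the bench. At home the insert's near long side (31 mm from its centre) touches both side pins.
- jig_pin_right (a point): Axis of the right side pin, the same, at (-36, -38, 0) mm from jig_home.
- clamp_arm: Toggle clamp's arm; origin on its pivot, at (85, -12) mm from jig_home in jig x, y, 70 mm above the bench. Open, it stands upright to 143 mm above the bench; driven by the handle it swings over by 90 degrees towards the robot and its rubber foot (16 mm across) comes down on the insert's upper face at jig (20, -12) mm.
- clamp_handle (a joint): Toggle clamp's handle, rad: 0 open (60 degrees above level), 0.96 fully pressed down (5 degrees above level, at its stop). It points away from the robot (jig +x), is pressed down from above at its grip and stays where it is left. Turning it takes about 5 to 15 N at the grip.
- clamp_pivot (a point): Pivot axis of the handle (along jig y), at (105, -12) mm from jig_home in jig x, y, 64 mm above the bench.
- clamp_grip (a point): Middle of the handle's black grip, 80 mm from the handle's pivot; moves with the handle. The grip is an 18 mm round bar, from 30 to 100 mm from the pivot. Open, this point is 145 mm from jig_home in jig x and 133 mm above the bench; fully down, 185 mm and 71 mm.
- brush: Loose hand brush, 170 mm long, lying on the bench. Leave it alone.
- cleaner: Loose white bottle, 48 mm in diameter, 110 mm tall. Leave it alone.
- vblock: Loose dark steel V-block, 50 x 60 x 46 mm. Leave it alone.
Things that resemble listed ones, but are neither listed nor needed, are in the scene too. There is more than one size of the part that bears insert_center; the job needs the middle-sized.

How it is judged:
By the outcome, as a careful person would: the job done as asked, in the order asked, and still so for the second after the job is handed in, with the robot touching nothing.
It also fails if it takes over 69 s, if anything falls off the work surface, if the arm or the gripper's body presses on something with over 40 N, if the wrist force passes 120 N, or if a joint passes its speed limit or range.

## Working session

There is one attempt and no reset: what is moved stays moved. The work goes in short steps, Python scripts to look and compute and a tool call to move; the robot and the scene stay as the last step left them, time stands still between calls to the robot, and variables do not carry over. Pictures are saved under pics/ and viewed, and the job is handed in when it is done.

Besides the shell and the picture viewer there is one more tool, called after ">>>" as name(argument=value, ...), one argument or row to a line, values as JSON. arm_command: Moves the arm, as the interface text tells. Its arguments: {"type":"object","properties":{"motion":{"type":"array","items":{"type":"array","items":{"type":"number"}}}},"required":["motion"]}

```bash
ls; mkdir -p pics; python3 - <<'E'
from workcell import bot
import cv2
for n in ("scene","top"):
    cv2.imwrite(f"pics/{n}0.png",bot.read_camera(n)); 
    i=bot.camera_info(n); print(n,i)
print(bot.get_state())
E
```

```text
pics
scene {'K': array([[429.07871   ,   0.        , 253.44266349],
       [  0.        , 429.07871   , 193.37799275],
       [  0.        ,   0.        ,   1.        ]]), 'rvec': array([ 1.02356103,  2.45367732, -1.00380282]), 'tvec': array([ 0.34905386, -0.14927933,  1.81538171])}
top {'K': array([[347.01585673,   0.        , 254.04595142],
       [  0.        , 347.01585673, 196.17262386],
       [  0.        ,   0.        ,   1.        ]]), 'rvec': array([ 2.17256914, -2.12449807,  0.16113446]), 'tvec': array([-0.04067188,  0.47513028,  1.16772875])}
{'time': 0.1, 'joint_positions': array([ 1.07470414e+00,  1.81475443e-01,  1.60788543e+00,  3.03256540e-05,
        1.35382480e+00, -2.06324529e-01]), 'qvel': array([ 0.0015195 , -0.00126979, -0.00376609,  0.00140606,  0.00082429,
        0.00056901]), 'joint_efforts': array([ 6.37410517e-05, -4.45880842e+01, -3.52234340e+01, -2.58217078e-04,
        4.23449426e-03,  6.44342350e-06]), 'eef_pos': array([0.16404303, 0.55059061, 0.23048028]), 'eef_rot': array([[-9.58308277e-01,  2.85735248e-01, -7.84307927e-04],
       [ 2.85736103e-01,  9.58307339e-01, -1.38688010e-03],
       [ 3.55327513e-04, -1.55316377e-03, -9.99998731e-01]]), 'force': array([ 0.21838548, -0.31321669,  0.3936835 ]), 'ft_torque': array([-0.00094886, -0.03931134,  0.03157535]), 'opening': 0.9993051418051819}
```

View pics/scene0.png

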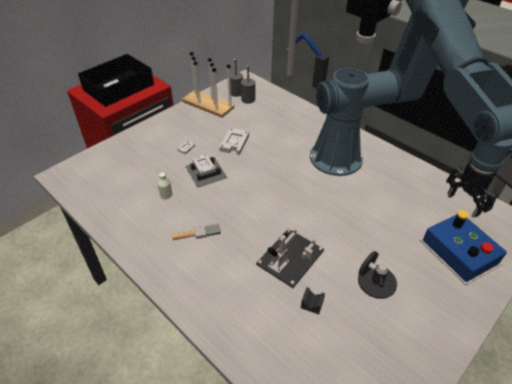

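View pics/top0.png

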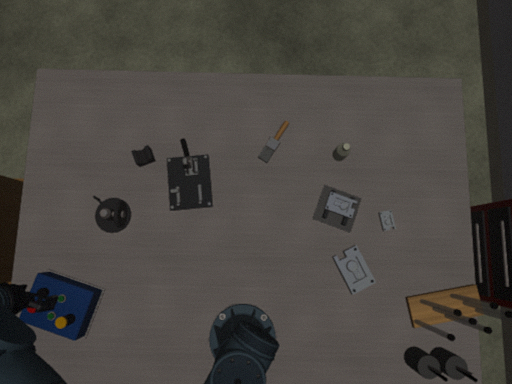

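The scene has three insert-like plates in the top view: one on the bars at (341,204), a small one on the bench at (387,219) and a large one on the bench at (353,269). The one on the bars is the middle-sized plate. The jig is at (190,182), the V-block at (143,155), a decoy round stand at (113,214), the brush at (272,142) and the bottle at (342,151). I'll check the choice in a close crop.

```bash
cat > h.py <<'E'
import numpy as np, cv2
from workcell import bot
def cam(n):
    i=bot.camera_info(n); R=cv2.Rodrigues(np.array(i["rvec"]))[0]; return np.array(i["K"]),R,np.array(i["tvec"]).ravel()
def ray(n,uv,z):
    K,R,t=cam(n); C=-R.T@t; d=R.T@np.linalg.inv(K)@np.array([uv[0],uv[1],1.]); return C+d*(z-C[2])/d[2]
def proj(n,P):
    K,R,t=cam(n); p=K@(R@np.array(P)+t); return p[:2]/p[2]
def crop(img,x0,y0,x1,y1,s,fn):
    cv2.imwrite(fn,cv2.resize(img[y0:y1,x0:x1],None,fx=s,fy=s,interpolation=cv2.INTER_CUBIC))
E
python3 - <<'E'
from h import *
t=cv2.imread("pics/top0.png"); s=cv2.imread("pics/scene0.png")
crop(t,305,180,405,255,8,"pics/c1.png")
crop(t,155,130,225,215,7,"pics/c2.png")
crop(s,180,145,240,190,10,"pics/c3.png")
crop(s,250,220,335,290,8,"pics/c4.png")
for n in("top","scene"):
    K,R,tt=cam(n); print(n,-R.T@tt)
print(ray("top",(341,204),.052),ray("top",(190,182),.012))
E
```

```text
top [ 0.30256311 -0.02589175  1.22424614]
scene [1.2346701  0.71585099 1.18443268]
[ 0.45319938 -0.32685958  0.052     ] [0.52480069 0.19811379 0.012     ]
```

View pics/c1.png

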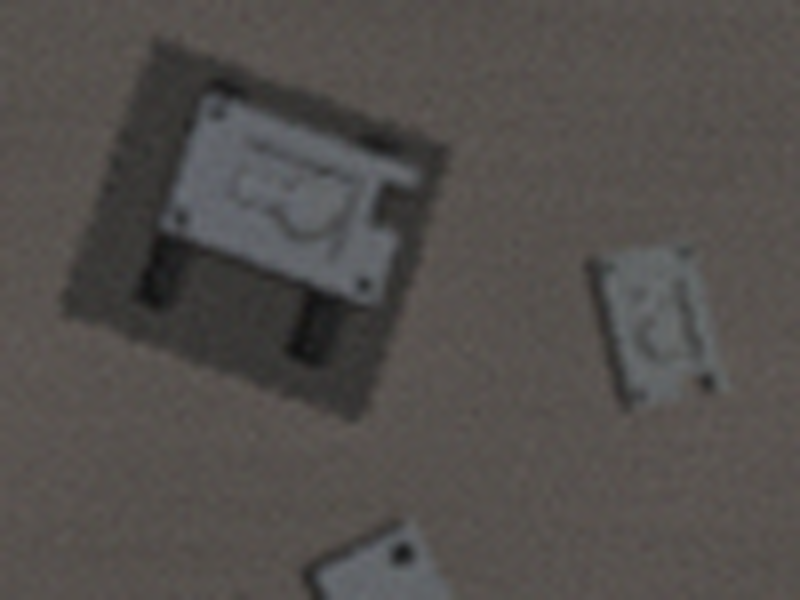

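View pics/c2.png

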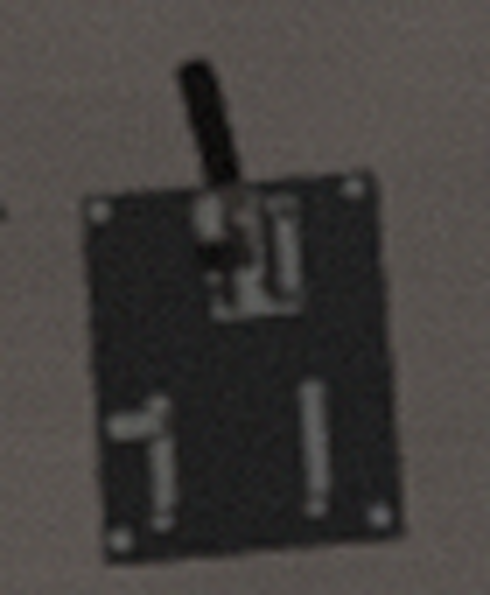

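View pics/c3.png

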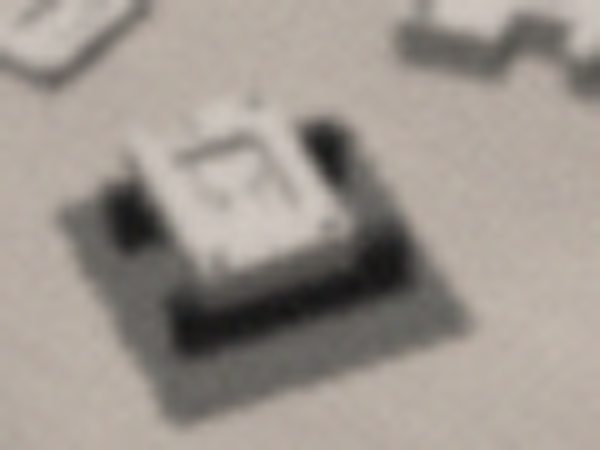

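View pics/c4.png

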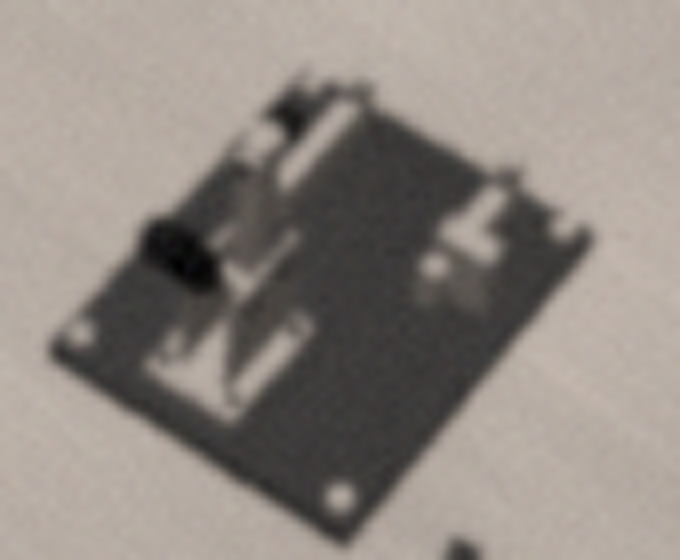

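The crops confirm the choice: the plate lying cavity up across two dark bars, with its keyway at the image-right end (crop 395,205), is the middle-sized one. The jig plate spans roughly crop (85..400, 175..560), with rails, key and clamp visible. Next I'll measure with masks.

```bash
cat > m1.py <<'E'
from h import *
def up(img,x0,y0,x1,y1,s=6):
    return cv2.resize(cv2.GaussianBlur(img,(3,3),0)[y0:y1,x0:x1],None,fx=s,fy=s,interpolation=cv2.INTER_CUBIC)
def topx(p,x0,y0,s=6): return np.array([(p[0]+.5)/s-.5+x0,(p[1]+.5)/s-.5+y0])
t=cv2.imread("pics/top0.png"); s=cv2.imread("pics/scene0.png")
def rect(n,img,box,lo,hi,z,fn,openk=0,closek=0,thr=None):
    x0,y0,x1,y1=box; u=up(img,*box); g=cv2.cvtColor(u,cv2.COLOR_BGR2GRAY)
    m=((g>=lo)&(g<=hi)).astype(np.uint8)*255
    if closek: m=cv2.morphologyEx(m,cv2.MORPH_CLOSE,np.ones((closek,closek)))
    if openk: m=cv2.morphologyEx(m,cv2.MORPH_OPEN,np.ones((openk,openk)))
    c=max(cv2.findContours(m,cv2.RETR_EXTERNAL,cv2.CHAIN_APPROX_NONE)[0],key=cv2.contourArea)
    P=np.array([ray(n,topx(p[0],x0,y0),z)[:2] for p in c])
    r=cv2.minAreaRect((P*1000).astype(np.float32))
    cv2.drawContours(u,[c],-1,(0,0,255),1); cv2.imwrite(fn,u)
    print(fn,r); return P,r
if __name__=="__main__":
    g=cv2.cvtColor(t,cv2.COLOR_BGR2GRAY); print(g[200:208,325:360:2]); print(g[175:190:3,160:222:3])
    rect("top",t,(315,180,370,235),100,255,.052,"pics/m1.png")
    rect("top",t,(155,130,225,220),0,60,.012,"pics/m2.png",openk=50,closek=60)
    rect("top",t,(305,175,375,240),0,82,.004,"pics/m3.png",closek=40,openk=50)
    rect("scene",s,(250,220,335,290),0,120,.012,"pics/m4.png",closek=90,openk=60)
E
python3 m1.py
```

```text
[[ 54  67 101  99  99  92  98 100  88  78  89  95  99 100  95  72  59  52]
 [ 52  72  98 103 102  92  98  96  97  90  65  85  93  98 103  99  69  50]
 [ 48  79 101 101  95 105  99 100  91  95  97  84  85 101  78  95  70  59]
 [ 46  95 101 100  92 105 104 102  85 100  98  99  88 100  44  62  58  63]
 [ 49 102  98  96  89  98  95 101 103 103 102 101  84  91  44  46  51  64]
 [ 53  91  98 103 102  82  93  87  98 101 104 101  86  78  50  52  49  76]
 [ 60  66  99  99 102  97  93  72  99 104 102  88  91  72  50  55  55  78]
 [ 76  53 103 102  99 102 103  83  96  98  98  76  95  70  56  50  56  77]]
[[82 82 85 32 32 26 28 30 30 63 50 33 32 34 33 35 32 81 80 79 80]
 [83 81 80 31 29 30 34 35 31 29 36 33 32 32 30 30 32 81 81 80 81]
 [82 84 84 33 30 34 29 35 34 33 31 36 32 36 32 34 34 66 82 81 79]
 [81 81 84 28 30 30 26 33 32 30 31 31 30 60 28 29 28 62 82 82 80]
 [83 82 83 30 29 46 81 31 31 31 28 27 32 88 32 31 30 60 81 80 83]]
pics/m1.png ((443.2894287109375, -318.6560974121094), (89.89543914794922, 48.067108154296875), 47.7219352722168)
pics/m2.png ((527.7783813476562, 200.575927734375), (200.21832275390625, 153.94931030273438), 6.871106147766113)Traceback (most recent call last):
  File "m1.py", line 20, in <module>
    rect("top",t,(305,175,375,240),0,82,.004,"pics/m3.png",closek=40,openk=50)
    ~~~~^^^^^^^^^^^^^^^^^^^^^^^^^^^^^^^^^^^^^^^^^^^^^^^^^^^^^^^^^^^^^^^^^^^^^^
  File "m1.py", line 12, in rect
    P=np.array([ray(n,topx(p[0],x0,y0),z)[:2] for p in c])
                ~~~^^^^^^^^^^^^^^^^^^^^^^
  File "h.py", line 6, in ray
    K,R,t=cam(n); C=-R.T@t; d=R.T@np.linalg.inv(K)@np.array([uv[0],uv[1],1.]); return C+d*(z-C[2])/d[2]
          ~~~^^^
  File "h.py", line 4, in cam
    i=bot.camera_info(n); R=cv2.Rodrigues(np.array(i["rvec"]))[0]; return np.array(i["K"]),R,np.array(i["tvec"]).ravel()
ValueError: time passes only in moves, steps and waits
```

```bash
python3 - <<'E'
import re
s=open('h.py').read()
s=s.replace('''def cam(n):
''','''import json,os
def cam(n):
    f=f"cam_{n}.json"
    if os.path.exists(f):
        i=json.load(open(f)); return np.array(i[0]),cv2.Rodrigues(np.array(i[1]))[0],np.array(i[2])
''')
open('h.py','w').write(s)
E
python3 - <<'E'
from workcell import bot
import json,numpy as np
for n in("top","scene"):
    i=bot.camera_info(n); json.dump([np.array(i[k]).tolist() for k in("K","rvec","tvec")],open(f"cam_{n}.json","w"))
E
cat > m2.py <<'E'
from m1 import *
a=rect("top",t,(315,180,370,235),86,255,.052,"pics/m1.png",openk=12)
a=rect("top",t,(318,184,362,222),76,255,.052,"pics/m1.png",openk=20,closek=10)
rect("top",t,(155,130,225,220),0,57,.012,"pics/m2.png",openk=70,closek=60)
rect("top",t,(305,175,375,240),0,68,.004,"pics/m3.png",closek=40,openk=50)
rect("scene",s,(250,220,335,290),0,115,.012,"pics/m4.png",closek=90,openk=60)
P=[cv2.resize(cv2.imread(f"pics/m{i}.png"),(390,290)) for i in(1,2,3,4)]
cv2.imwrite("pics/m5.png",np.vstack([np.hstack(P[:2]),np.hstack(P[2:])]))
E
python3 m2.py
```

```text
pics/m1.png ((451.6777648925781, -327.0515441894531), (93.13925170898438, 59.180999755859375), 70.81250762939453)
pics/m1.png ((451.13885498046875, -327.7216796875), (96.58580780029297, 62.35071563720703), 70.59584045410156)
pics/m2.png ((526.76904296875, 200.43055725097656), (197.34750366210938, 152.8221893310547), 6.871491432189941)
pics/m3.png ((421.1207580566406, -316.7198486328125), (142.81271362304688, 84.94557189941406), 70.5550537109375)
pics/m4.png ((535.971923828125, 220.15866088867188), (222.81781005859375, 189.9960174560547), 7.807015895843506)
```

View pics/m5.png

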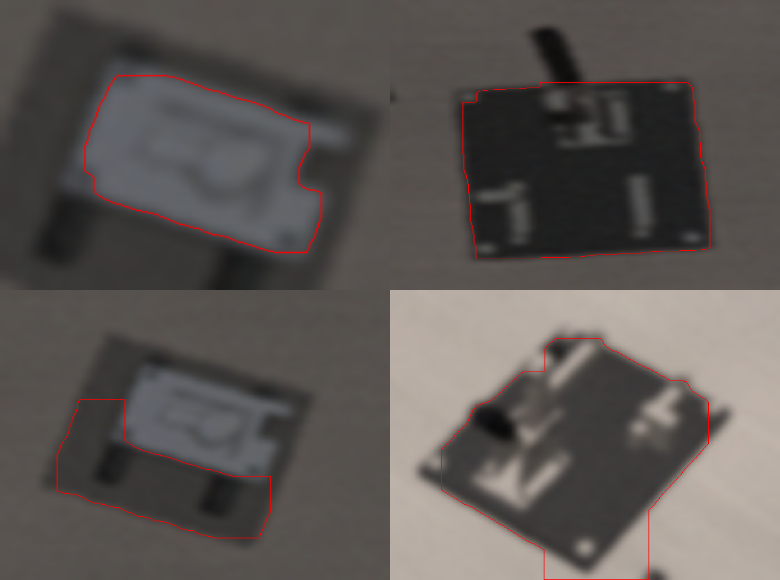

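The first insert mask matches 96 x 62 but clips the corners, and morphology distorted the jig and bars masks. I'll fit lines to the raw contour sides instead.

```bash
cat > m3.py <<'E'
from m1 import *
def sides(n,img,box,f,z,c0,th,w,h,tag,tol=7,sub=None):
    """f(gray)->mask; nominal centre c0 mm, th rad, w along x', h along y'"""
    x0,y0,x1,y1=box; u=up(img,*box); g=cv2.cvtColor(u,cv2.COLOR_BGR2GRAY)
    m=f(g).astype(np.uint8)*255
    cs=cv2.findContours(m,cv2.RETR_LIST,cv2.CHAIN_APPROX_NONE)[0]
    P=np.array([ray(n,topx(p[0],x0,y0),z)[:2] for c in cs if len(c)>60 for p in c])*1000
    for it in range(3):
        R=np.array([[np.cos(th),-np.sin(th)],[np.sin(th),np.cos(th)]]); L=(P-c0)@R
        out={}
        for k,(a,b,ha,hb) in {"+x":(0,1,w/2,h/2),"-x":(0,1,-w/2,h/2),"+y":(1,0,h/2,w/2),"-y":(1,0,-h/2,w/2)}.items():
            s=(abs(L[:,a]-ha)<tol)&(abs(L[:,b])<hb*.85); Q=L[s]
            if s.sum()<30: continue
            vx,vy,px,py=cv2.fitLine(Q.astype(np.float32),cv2.DIST_HUBER,0,.01,.01).ravel()
            d=np.array([vx,vy]); p=np.array([px,py]); tt=-p[b]/d[b]; out[k]=((p+tt*d)[a],np.degrees(np.arctan(d[a]/d[b]))*(1 if a==1 else -1),s.sum())
        g_=lambda k,d: out[k][0] if k in out else d
        dx=(g_("+x",w/2)+g_("-x",-w/2))/2; dy=(g_("+y",h/2)+g_("-y",-h/2))/2
        if "+x" not in out or "-x" not in out: dx=(g_("+x",0)-w/2) if "+x" in out else g_("-x",0)+w/2
        if "+y" not in out or "-y" not in out: dy=(g_("+y",0)-h/2) if "+y" in out else g_("-y",0)+h/2
        c0=c0+R@[dx,dy]; W=np.array([v[2] for v in out.values()]); A=np.array([v[1] for v in out.values()])
        th+=np.radians((W*A).sum()/W.sum())
    print(tag,"centre",c0.round(1),"yaw deg",np.degrees(th).round(2),{k:(round(float(v[0]),1),round(float(v[1]),1),int(v[2])) for k,v in out.items()})
    return c0,th
if __name__=="__main__":
    A=np.array
    th=np.radians(-19.5)
    for T in(72,76,80): sides("top",t,(315,180,370,235),lambda g:g>T,.052,A([451.,-327.6]),th,62,96,f"ins{T}")
    sides("top",t,(305,175,375,245),lambda g:g<68,.004,A([450.,-327.]),th,130,140,"board")
    for T in(50,57): sides("top",t,(155,130,225,220),lambda g:g<T,.012,A([527.,200.4]),np.radians(6.9),190,150,f"jig{T}")
    for T in(100,115): sides("scene",s,(250,220,335,300),lambda g:g<T,.012,A([527.,200.4]),np.radians(6.9),190,150,f"jigS{T}")
    for T in(100,115): sides("scene",s,(175,140,240,200),lambda g:g<T+30,.004,A([450.,-327.]),th,130,140,f"boardS{T}")
    g=cv2.cvtColor(s,cv2.COLOR_BGR2GRAY); print(g[150:190:4,185:236:3])
E
python3 m3.py
```

```text
ins72 centre [ 452.4 -326.1] yaw deg -18.4 {'+x': (30.9, -1.5, 138), '-x': (-30.9, -0.4, 141), '+y': (47.6, 0.5, 88), '-y': (-47.3, 3.7, 70)}
ins76 centre [ 452.3 -326.3] yaw deg -18.78 {'+x': (30.3, -1.1, 138), '-x': (-30.3, 0.3, 145), '+y': (46.7, -0.6, 85), '-y': (-46.9, 2.7, 74)}
ins80 centre [ 452.3 -326.3] yaw deg -18.82 {'+x': (29.7, -1.0, 136), '-x': (-29.6, -0.1, 140), '+y': (46.3, -0.5, 78), '-y': (-46.5, 3.0, 63)}
board centre [ 444.6 -323.6] yaw deg -19.22 {'+x': (64.8, -0.0, 189), '-x': (-64.8, -0.4, 192), '+y': (70.1, 0.1, 173), '-y': (-70.2, 0.4, 175)}
jig50 centre [525.3 201.3] yaw deg 6.9 {'+x': (93.9, -0.4, 235), '-x': (-93.9, 0.0, 226), '+y': (73.9, 0.4, 279), '-y': (-73.9, -0.0, 270)}
jig57 centre [525.4 201.2] yaw deg 6.94 {'+x': (95.1, -0.4, 221), '-x': (-95.1, -0.1, 218), '+y': (75.1, 0.4, 288), '-y': (-75.1, 0.0, 267)}
jigS100 centre [529.6 204. ] yaw deg 6.94 {'+x': (95.6, -0.2, 191), '-x': (-95.6, 0.2, 191), '+y': (74.4, 0.2, 201), '-y': (-74.4, -0.2, 177)}
jigS115 centre [529.3 203.9] yaw deg 6.78 {'+x': (97.0, -0.1, 191), '-x': (-97.1, -0.1, 237), '+y': (7
[... 349 characters left out ...]
163 174 173 176 176 172 177 173 173 161 104 102 103  88 127]
 [149 171 173 172 174 178 182 174 173 178 173 173 175 172 172 171 173]
 [174 171 175 186 182 183 154 183 152  50 130 177 174 172 173 173 174]
 [174 175 152 152 191 190 196 165 190  85 100 164 174 172 173 174 174]
 [149 106  44  42 176 196 194 196 192 180 116  94 168 174 173 176 172]
 [176 108  93  87 102 172 187 172 116  90  61  28  86 173 175 175 177]
 [171 170 106  98  68  78  77  55  33  27  31  57  90 114 175 179 180]
 [175 178 150 102  51  29  33  57  89  97 102  99 100 120 164 180 181]
 [174 176 179 138 101 103 103 104 104 112 155 174 173 177 177 178 179]
 [175 177 178 176 114 111 156 169 172 174 174 179 178 175 173 178 173]]
```

Measurements:
- **Insert:** centre is about (452.4, -326.2) mm at yaw -19.1°. The fitted size is 61 x 94 against the given 62 x 96.
- **Jig plate:** centre is about (526, 202) at yaw 6.9°, size 190 x 150 (matches). That puts jig_home at about (481.6, 196.6).

I'll move over the insert now.

>>> arm_command(
  motion=[
    [8.5, -3.5, -0.9, 0, 0, 0, 0],
    [8.5, -3.5, -0.9, 0, 0, 0, 0],
    [8.5, -3.5, -0.9, 0, 0, 0, 0],
    [8.5, -3.5, -0.9, 0, 0, 0, 0],
    [8.5, -3.5, -0.9, 0, 0, 0, 0],
    [8.5, -3.5, -0.9, 0, 0, 0, 0],
    [8.5, -3.5, -0.9, 0, 0, 0, 0],
    [8.5, -3.5, -0.9, 0, 0, 0, 0],
  ],
)

```text
time: 0.9
eef_pos: [0.4129, 0.401, 0.2309]
eef_rot: [[-0.958, 0.286, -0.001], [0.286, 0.958, -0.0], [0.001, -0.001, -1.0]]
force: [0.4, 0.4, 0.7]
opening: 0.994
```

>>> arm_command(
  motion=[
    [8.5, -1.5, -4.3, 0, 0, 0, 0],
    [8.5, -1.5, -4.3, 0, 0, 0, 0],
    [8.5, -1.5, -4.3, 0, 0, 0, 0],
    [8.5, -1.5, -4.3, 0, 0, 0, 0],
    [8.5, -1.5, -4.3, 0, 0, 0, 0],
    [8.5, -1.5, -4.3, 0, 0, 0, 0],
    [8.5, -1.5, -4.3, 0, 0, 0, 0],
    [8.5, -1.5, -4.3, 0, 0, 0, 0],
  ],
)

```text
time: 1.7
eef_pos: [0.4282, 0.0364, 0.2312]
eef_rot: [[-0.958, 0.286, 0.0], [0.286, 0.958, 0.0], [-0.0, 0.0, -1.0]]
force: [0.8, -0.7, 0.4]
opening: 0.996
```

```bash
cat >> h.py <<'E'
import pickle
def log(pr=True):
    s=bot.get_state(); L=pickle.load(open("log.pkl","rb")) if os.path.exists("log.pkl") else []
    L.append(s); pickle.dump(L,open("log.pkl","wb"))
    if pr:
        print("t",round(s["time"],2),"q",np.round(s["joint_positions"],3),"p",np.round(s["eef_pos"]*1000,1),"F",np.round(s["force"],1),"op",round(s["opening"],3)); print(np.round(s["eef_rot"],3))
    return s
E
python3 -c "from h import *; log()"
```

```text
t 1.7 q [-0.193 -0.161  1.952  0.     1.35  -1.474] p [428.2  36.4 231.2] F [ 0.8 -0.7  0.4] op 0.996
[[-0.958  0.286  0.   ]
 [ 0.286  0.958  0.   ]
 [-0.     0.    -1.   ]]
```

>>> arm_command(
  motion=[
    [8.5, -1.5, -4.3, 0, 0, 0, 0],
    [8.5, -1.5, -4.3, 0, 0, 0, 0],
    [8.5, -1.5, -4.3, 0, 0, 0, 0],
    [8.5, -1.5, -4.3, 0, 0, 0, 0],
    [8.5, -1.5, -4.3, 0, 0, 0, 0],
    [8.5, -1.5, -4.3, 0, 0, 0, 0],
    [8.5, -1.5, -4.3, 0, 0, 0, 0],
    [8.5, -1.5, -4.3, 0, 0, 0, 0],
  ],
)

```text
time: 2.5
eef_pos: [0.445, -0.3276, 0.2308]
eef_rot: [[-0.958, 0.286, -0.0], [0.286, 0.958, 0.001], [0.0, 0.001, -1.0]]
force: [0.8, 1.0, 0.5]
opening: 0.997
```

>>> arm_command(
  motion=[
    [8.5, 0, 0, 0, 0, 0, 0.147],
    [8.5, 0, 0, 0, 0, 0, 0.147],
    [8.5, 0, 0, 0, 0, 0, 0.147],
    [8.5, 0, 0, 0, 0, 0, 0.147],
    [8.5, 0, 0, 0, 0, 0, 0.147],
    [8.5, 0, 0, 0, 0, 0, 0.147],
    [8.5, 0, 0, 0, 0, 0, 0.147],
    [8.5, 0, 0, 0, 0, 0, 0.147],
  ],
)

```text
time: 3.3
eef_pos: [0.4452, -0.3256, 0.2308]
eef_rot: [[-0.099, 0.995, -0.001], [0.995, 0.099, 0.001], [0.001, -0.001, -1.0]]
force: [-0.3, 0.0, 0.6]
opening: 0.995
```

>>> arm_command(
  motion=[
    [8.5, 0, 0, 0, 0, 0, 0.147],
    [8.5, 0, 0, 0, 0, 0, 0.147],
    [8.5, 0, 0, 0, 0, 0, 0.147],
    [8.5, 0, 0, 0, 0, -0.13, 0],
    [8.5, 0, 0, 0, 0, -0.13, 0],
    [8.5, 0, 0, 0, 0, -0.13, 0],
    [8.5, 0, 0, 0, 0, 0, 0],
  ],
)

```text
time: 4.0
eef_pos: [0.4456, -0.3229, 0.2296]
eef_rot: [[0.3, 0.945, -0.127], [0.875, -0.326, -0.359], [-0.381, -0.003, -0.925]]
force: [-0.1, 0.2, -1.0]
opening: 0.995
```

```bash
python3 -c "from h import *; log()"
```

```text
t 4.0 q [-0.63   0.103  1.749 -0.402  1.201 -0.168] p [ 445.6 -322.9  229.6] F [-0.1  0.2 -1. ] op 0.995
[[ 0.3    0.945 -0.127]
 [ 0.875 -0.326 -0.359]
 [-0.381 -0.003 -0.925]]
```

```bash
cat > kin.py <<'E'
import numpy as np, pickle
from scipy.spatial.transform import Rotation as R
from scipy.optimize import least_squares
def Rz(a): return R.from_euler('z',a).as_matrix()
def Ry(a): return R.from_euler('y',a).as_matrix()
def fk(q,p):
    h,d,a2,b,a3,L=p[:6]
    M=Rz(q[0]); x=np.array([0,0,h]);
    M=M@Ry(q[1]); x=x+M@[0,d,a2]
    M=M@Ry(q[2]); x=x+M@[b,0,a3]
    M=M@Rz(q[3])@Ry(q[4])@Rz(q[5]); x=x+M@[0,0,L]
    # tool y = at down q6: azimuth q1-q6
    return x,M
S0=dict(q=[1.07470414,.181475443,1.60788543,0,1.3538248,-.206324529],p=[.16404303,.55059061,.23048028])
def data():
    D=[(S0['q'],S0['p'])]+[(s["joint_positions"],s["eef_pos"]) for s in pickle.load(open("log.pkl","rb"))]
    return D
def fit():
    D=data()
    f=lambda p: np.concatenate([fk(q,p)[0]-x for q,x in D])
    r=least_squares(f,[.35,.118,.44,0.02,.4,.3]); return r.x,r.fun
if __name__=="__main__":
    p,res=fit(); print(p.round(4),(res*1000).round(1))
    s=pickle.load(open("log.pkl","rb"))[-1]; print(fk(s["joint_positions"],p)[1].T@s["eef_rot"])
E
python3 kin.py
```

```text
[0.3134 0.1178 0.4382 0.0855 0.5145 0.3189] [ 0. -0. -0.  0.  0. -0.  0.  0.  0.]
[[ 2.81061398e-16 -1.00000000e+00 -3.37990409e-17]
 [ 1.00000000e+00  6.85384191e-17  2.89061095e-16]
 [-1.00199750e-16 -6.77015860e-18  1.00000000e+00]]
```

```bash
cat > ik.py <<'E'
from kin import *
LO=np.array([-2.99,-.89,.3,-1.14,0,-3.12]); HI=np.array([2.99,2.07,2.58,4.28,2.63,3.12])
C=np.array([[0,-1,0],[1,0,0],[0,0,1.]])
P,_=fit()
def ik(pos,Rt,q0=None):
    best=None
    for g in ([q0] if q0 is not None else [])+[[np.arctan2(pos[1],pos[0])-.25,.2,1.6,f,1.2,0] for f in(-.6,0,.6)]:
        def f(q):
            x,M=fk(q,P); return np.r_[(x-pos)*5,R.from_matrix((M@C).T@Rt).as_rotvec()]
        r=least_squares(f,np.clip(g,LO+1e-3,HI-1e-3),bounds=(LO,HI))
        if best is None or r.cost<best.cost: best=r
    return best.x,best.cost**.5
def tool(yaw,lean):  # lean deg about jaw axis(+ : z toward +y)
    x=np.array([np.cos(yaw),np.sin(yaw),0]); y=np.array([-np.sin(yaw),np.cos(yaw),0]); l=np.radians(lean)
    z=y*np.sin(l)-np.array([0,0,np.cos(l)]); return np.c_[np.cross(x,z),x,z]
if __name__=="__main__":
    D=.023
    for nm,c,yaw in (("bars",[.4524,-.3262,.043],-19.1),("stand",[.45,-.1,.048],-10),("stand2",[.45,-.1,.048],0),("jig",[.4816,.1966,.043],6.9)):
        for lean in(-60,-45,-30,30,45,60):
            for dz in (0,.1):
                T=tool(np.radians(yaw),lean); q,e=ik(np.array(c)+D*T[:,2]+[0,0,dz],T); print(nm,lean,dz,q.round(2),round(e,4))
E
python3 ik.py
```

```text
bars -60 0 [-0.39  0.69  1.73 -1.14  1.16  0.73] 0.0679
bars -60 0.1 [-0.38  0.48  1.8  -1.14  1.21  0.61] 0.03
bars -45 0 [-0.46  0.56  1.83 -1.03  0.96  0.59] 0.0
bars -45 0.1 [-0.46  0.36  1.83 -0.93  1.06  0.4 ] 0.0
bars -30 0 [-0.58  0.46  1.84 -0.71  0.84  0.24] 0.0
bars -30 0.1 [-0.58  0.28  1.82 -0.62  0.99  0.09] 0.0
bars 30 0 [-1.05  0.59  1.62  0.4   1.31 -0.9 ] 0.0
bars 30 0.1 [-1.05  0.44  1.6   0.39  1.47 -0.83] 0.0
bars 45 0 [-1.12  0.73  1.52  0.52  1.52 -0.99] 0.0
bars 45 0.1 [-1.12  0.57  1.53  0.52  1.65 -0.91] 0.0
bars 60 0 [-1.17  0.88  1.41  0.63  1.73 -1.04] 0.0
bars 60 0.1 [-1.17  0.71  1.45  0.64  1.83 -0.95] 0.0
stand -60 0 [ 0.07  0.66  1.85 -1.07  1.29  0.93] 0.0
stand -60 0.1 [ 0.07  0.44  1.88 -1.03  1.38  0.76] 0.0
stand -45 0 [-0.02  0.49  1.93 -0.91  1.09  0.74] 0.0
stand -45 0.1 [-0.02  0.28  1.93 -0.84  1.22  0.57] 0.0
stand -30 0 [-0.15  0.36  1.98 -0.67  0.93  0.47] 0.0
stand -30 0.1 [-0.15  0.16  1.96 -0.59  1.11  0.31] 0.0
stand 30 0 [-0.77  0.38  1.95  0.47  1.17 -0.86] 0.0
stand 30 0.1 [-0.77  0.18  1.93  0.44  1.36 -0.76] 0.0
stand 45 0 [-0.8
[... 798 characters left out ...]
.63 -1.14] 0.0
stand2 60 0.1 [-0.88  0.53  1.74  0.6   1.76 -1.05] 0.0
jig -60 0 [ 0.6   0.82  1.53 -0.88  1.5   0.88] 0.0
jig -60 0.1 [ 0.6   0.64  1.56 -0.88  1.6   0.77] 0.0
jig -45 0 [ 0.53  0.67  1.63 -0.74  1.31  0.78] 0.0
jig -45 0.1 [ 0.53  0.5   1.64 -0.71  1.43  0.67] 0.0
jig -30 0 [ 0.43  0.53  1.73 -0.56  1.13  0.62] 0.0
jig -30 0.1 [ 0.43  0.36  1.71 -0.52  1.28  0.52] 0.0
jig 30 0 [-0.14  0.41  1.92  0.59  1.04 -0.62] 0.0
jig 30 0.1 [-0.14  0.22  1.91  0.54  1.22 -0.5 ] 0.0
jig 45 0 [-0.26  0.52  1.9   0.78  1.21 -0.85] 0.0
jig 45 0.1 [-0.26  0.31  1.91  0.74  1.35 -0.71] 0.0
jig 60 0 [-0.34  0.66  1.85  0.91  1.39 -1.01] 0.0
jig 60 0.1 [-0.34  0.45  1.89  0.89  1.5  -0.87] 0.0
```

>>> arm_command(
  motion=[
    [8.5, 0, 0, 0, 0, -0.1, 0],
    [8.5, 0, 0, 0, 0, -0.1, 0],
    [8.5, 0, 0, 0, 0, -0.1, 0],
    [8.5, 1.7, 0.1, 2.4, 0, 0, 0],
    [8.5, 1.7, 0.1, 2.4, 0, 0, 0],
    [8.5, 1.7, 0.1, 2.4, 0, 0, 0],
    [8.5, 1.7, 0.1, 2.4, 0, 0, 0],
    [8.5, 0, 0, 0, 0, 0, 0],
  ],
)

```text
time: 4.8
eef_pos: [0.4431, -0.3346, 0.1094]
eef_rot: [[0.252, 0.943, -0.217], [0.731, -0.332, -0.595], [-0.634, -0.009, -0.774]]
force: [-1.1, 1.4, -0.8]
opening: 0.994
```

```bash
cat >> h.py <<'E'
def goal(pos,Rt=None,s=None):
    """tool-frame shift (cm) and rotvec to goal"""
    from scipy.spatial.transform import Rotation as RR
    s=s or bot.get_state(); M=np.array(s["eef_rot"])
    print("shift cm",np.round(M.T@(np.array(pos)-s["eef_pos"])*100,2), "rot",None if Rt is None else np.round(RR.from_matrix(M.T@Rt).as_rotvec(),3))
E
python3 - <<'E'
from h import *
from ik import tool
s=log()
T=tool(np.radians(-19.1),-40); c=np.array([.4524,-.3262,.043])
goal(c+.023*T[:,2],T,s)
cv2.imwrite("pics/a1.png",cv2.resize(bot.read_camera("scene")[100:250,120:320],None,fx=4,fy=4))
E
python3 kin.py
```

```text
t 4.8 q [-0.498  0.35   1.841 -0.829  1.016  0.316] p [ 443.1 -334.6  109.4] F [-1.1  1.4 -0.8] op 0.994
[[ 0.252  0.943 -0.217]
 [ 0.731 -0.332 -0.595]
 [-0.634 -0.009 -0.774]]
shift cm [5.03 0.68 6.74] rot [-0.01  -0.012  0.001]
[0.3134 0.1178 0.4382 0.0855 0.5145 0.3189] [ 0. -0. -0.  0.  0. -0.  0.  0. -0. -0. -0.  0.]
[[ 9.56853620e-17 -1.00000000e+00 -6.15165539e-17]
 [ 1.00000000e+00 -1.13949149e-16  2.68742223e-16]
 [-1.65047546e-16 -1.35846071e-16  1.00000000e+00]]
```

View pics/a1.png

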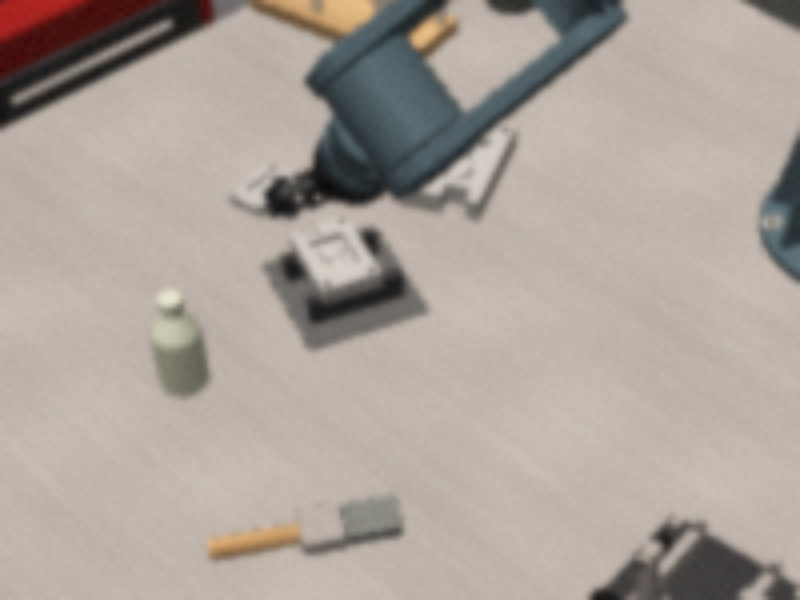

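The gripper is leaning above and behind the insert, clear of everything. The insert is in view at crop (338,255). I'll descend and close.

>>> arm_command(
  motion=[
    [8.5, 1.0, 0.2, 1.3, -0.01, -0.01, 0],
    [8.5, 1.0, 0.2, 1.3, 0, 0, 0],
    [8.5, 1.0, 0.1, 1.3, 0, 0, 0],
    [8.5, 1.0, 0.1, 1.4, 0, 0, 0],
    [8.5, 1.0, 0.1, 1.4, 0, 0, 0],
    [8.5, 0, 0, 0, 0, 0, 0],
    [8.5, 0, 0, 0, 0, 0, 0],
  ],
)

```text
time: 5.55
eef_pos: [0.4526, -0.3431, 0.0321]
eef_rot: [[0.253, 0.946, -0.203], [0.721, -0.324, -0.612], [-0.645, 0.009, -0.765]]
force: [-0.1, 0.2, -0.1]
opening: 0.996
```

```bash
python3 - <<'E'
from h import *
from ik import tool
s=log()
T=tool(np.radians(-19.1),-40); c=np.array([.4524,-.3262,.043])
goal(c+.023*T[:,2],T,s)
i=bot.read_camera("scene"); j=bot.read_camera("top")
a=cv2.resize(i[140:200,170:250],None,fx=5,fy=5); b=cv2.resize(j[170:230,310:390],None,fx=5,fy=5)
cv2.imwrite("pics/a2.png",np.hstack([a,b]))
E
```

```text
t 5.55 q [-0.499  0.512  1.828 -0.934  0.909  0.474] p [ 452.6 -343.1   32.1] F [-0.1  0.2 -0.1] op 0.996
[[ 0.253  0.946 -0.203]
 [ 0.721 -0.324 -0.612]
 [-0.645  0.009 -0.765]]
shift cm [ 0.52 -0.57  0.44] rot [ 0.009  0.002 -0.003]
```

View pics/a2.png

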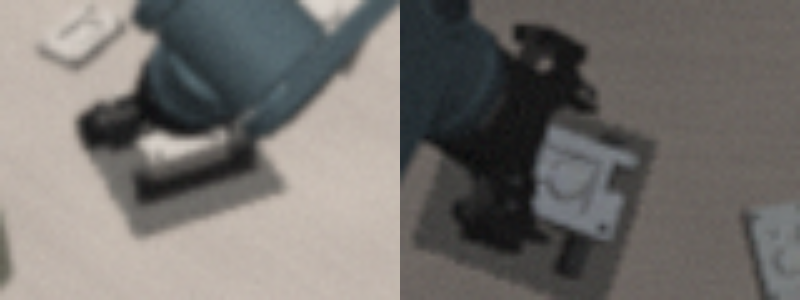

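>>> arm_command(
  motion=[
    [8.5, 0.2, -0.3, 0.2, 0.01, 0, 0],
    [8.5, 0.3, -0.3, 0.2, 0, 0, 0],
    [8.5, 0, 0, 0, 0, 0, 0],
    [8.5, 0, 0, 0, 0, 0, 0],
  ],
)

```text
time: 6.05
eef_pos: [0.4465, -0.339, 0.0241]
eef_rot: [[0.252, 0.944, -0.213], [0.722, -0.33, -0.608], [-0.644, -0.001, -0.765]]
force: [1.0, -0.4, -0.6]
opening: 0.992
```

```bash
python3 - <<'E'
from h import *
from ik import tool
s=log()
T=tool(np.radians(-19.1),-40); c=np.array([.4524,-.3262,.043])
goal(c+.023*T[:,2],T,s)
E
```

```text
t 6.05 q [-0.497  0.523  1.836 -0.938  0.909  0.488] p [ 446.5 -339.    24.1] F [ 1.  -0.4 -0.6] op 0.992
[[ 0.252  0.944 -0.213]
 [ 0.722 -0.33  -0.608]
 [-0.644 -0.001 -0.765]]
shift cm [-0.14  0.14 -0.05] rot [-0.002  0.002 -0.002]
```

>>> arm_command(
  motion=[
    [8.5, -0.1, 0.1, 0, 0, 0, 0],
    [5, 0, 0, 0, 0, 0, 0],
    [5, 0, 0, 0, 0, 0, 0],
    [5, 0, 0, 0, 0, 0, 0],
    [5, 0, 0, 0, 0, 0, 0],
    [5, 0, 0, 0, 0, 0, 0],
  ],
)

```text
time: 6.65
eef_pos: [0.4476, -0.3403, 0.0253]
eef_rot: [[0.252, 0.944, -0.212], [0.722, -0.33, -0.609], [-0.644, 0.0, -0.765]]
force: [-0.1, 2.9, 5.7]
opening: 0.715
```

```bash
python3 - <<'E'
from h import *
from ik import tool
s=log()
T=tool(np.radians(-19.1),-40); c=np.array([.4524,-.3262,.043])
goal(c+.023*T[:,2],T,s)
i=bot.read_camera("scene"); j=bot.read_camera("top")
a=cv2.resize(i[140:200,170:250],None,fx=5,fy=5); b=cv2.resize(j[170:230,310:390],None,fx=5,fy=5)
cv2.imwrite("pics/a3.png",np.hstack([a,b]))
E
```

```text
t 6.65 q [-0.498  0.523  1.833 -0.937  0.91   0.485] p [ 447.6 -340.3   25.3] F [-0.1  2.9  5.7] op 0.715
[[ 0.252  0.944 -0.212]
 [ 0.722 -0.33  -0.609]
 [-0.644  0.    -0.765]]
shift cm [-0.   -0.   -0.02] rot [-0.001  0.002 -0.002]
```

View pics/a3.png

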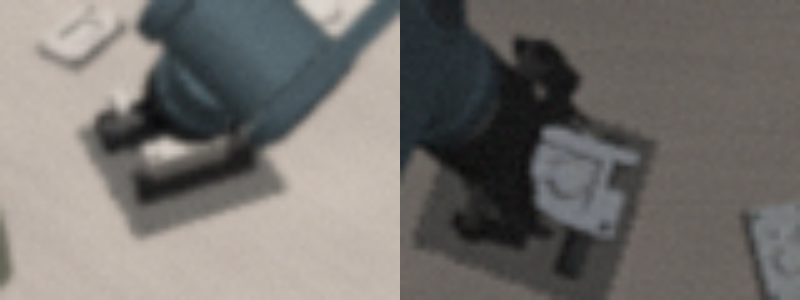

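Gripped: opening 0.715 is about 61 mm, which matches the 62 mm width. Next I'll lift straight up.

>>> arm_command(
  motion=[
    [5, -0.3, 0, -0.4, 0, 0, 0],
    [5, -0.7, 0, -0.8, 0, 0, 0],
    [5, -1.0, 0, -1.2, 0, 0, 0],
    [5, -1.3, 0, -1.5, 0, 0, 0],
    [5, -1.3, 0, -1.5, 0, 0, 0],
    [5, -1.3, 0, -1.5, 0, 0, 0],
    [5, -1.3, 0, -1.5, 0, 0, 0],
    [5, -1.0, 0, -1.2, 0, 0, 0],
  ],
)

```text
time: 7.55
eef_pos: [0.4471, -0.3411, 0.1527]
eef_rot: [[0.253, 0.944, -0.212], [0.722, -0.33, -0.608], [-0.644, 0.001, -0.765]]
force: [1.2, -1.1, -2.5]
opening: 0.714
```

>>> arm_command(
  motion=[
    [5, 0, 0, 0, 0, 0, 0],
    [5, 0, 0, 0, 0, 0, 0],
  ],
)

```text
time: 7.75
eef_pos: [0.4469, -0.3409, 0.151]
eef_rot: [[0.253, 0.944, -0.212], [0.722, -0.33, -0.608], [-0.644, 0.0, -0.765]]
force: [-0.6, 0.4, -2.5]
opening: 0.716
```

```bash
python3 - <<'E'
from h import *
from ik import tool
s=log()
T=tool(np.radians(-12),-40)
goal([.46,-.10,.15],T,s)
i=bot.read_camera("scene"); j=bot.read_camera("top")
a=cv2.resize(i[110:200,150:270],None,fx=3.3,fy=3.3); b=cv2.resize(j[160:250,290:410],None,fx=3.3,fy=3.3)
cv2.imwrite("pics/a4.png",np.hstack([a,b]))
E
```

```text
t 7.75 q [-0.5    0.29   1.822 -0.813  1.065  0.26 ] p [ 446.9 -340.9  151. ] F [-0.6  0.4 -2.5] op 0.716
[[ 0.253  0.944 -0.212]
 [ 0.722 -0.33  -0.608]
 [-0.644  0.    -0.765]]
shift cm [ 17.79  -6.72 -14.85] rot [-0.081  0.001 -0.097]
```

View pics/a4.png

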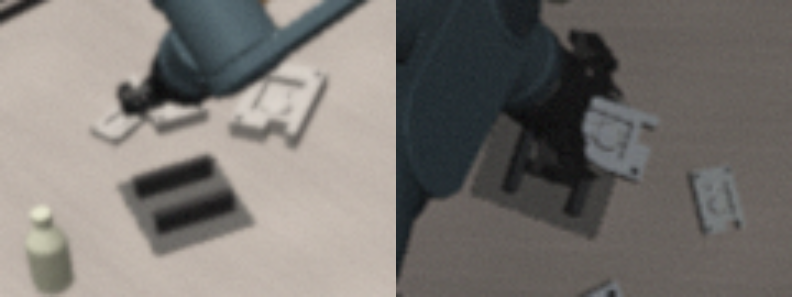

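The insert is held level and clear of the bars (weight reading 2.5 N). I'll carry it to the free bench area, then turn it 90° about the jaw axis.

>>> arm_command(
  motion=[
    [5, 1.1, -0.4, -0.9, -0.01, 0, -0.012],
    [5, 2.2, -0.8, -1.9, -0.01, 0, -0.012],
    [5, 2.4, -0.9, -2.0, -0.01, 0, -0.012],
    [5, 2.4, -0.9, -2.0, -0.01, 0, -0.012],
    [5, 2.4, -0.9, -2.0, -0.01, 0, -0.012],
    [5, 2.4, -0.9, -2.0, -0.01, 0, -0.012],
    [5, 2.4, -0.9, -2.0, -0.01, 0, -0.012],
    [5, 2.2, -0.8, -1.8, -0.01, 0, -0.012],
  ],
)

```text
time: 8.65
eef_pos: [0.4461, -0.102, 0.1492]
eef_rot: [[0.158, 0.978, -0.135], [0.749, -0.208, -0.63], [-0.644, -0.002, -0.765]]
force: [0.5, -0.1, -2.3]
opening: 0.715
```

>>> arm_command(
  motion=[
    [5, 0, 0, 0, 0, 0.07, 0],
    [5, 0, 0, 0, 0, 0.14, 0],
    [5, 0, 0, 0, 0, 0.14, 0],
    [5, 0, 0, 0, 0, 0.14, 0],
    [5, 0, 0, 0, 0, 0.14, 0],
    [5, 0, 0, 0, 0, 0.14, 0],
    [5, 0, 0, 0, 0, 0.14, 0],
    [5, 0, 0, 0, 0, 0.14, 0],
  ],
)

```text
time: 9.45
eef_pos: [0.447, -0.1038, 0.1505]
eef_rot: [[0.195, 0.978, 0.073], [0.917, -0.208, 0.34], [0.347, 0.001, -0.938]]
force: [-0.7, -0.2, -3.6]
opening: 0.718
```

>>> arm_command(
  motion=[
    [5, 0, 0, 0, 0, 0.14, 0],
    [5, 0, 0, 0, 0, 0.14, 0],
    [5, 0, 0, 0, 0, 0.14, 0],
    [5, 0, 0, 0, 0, 0.1, 0],
    [5, 0, 0, 0, 0, 0, 0],
    [5, 0, 0, 0, 0, 0, 0],
  ],
)

```text
time: 10.05
eef_pos: [0.4466, -0.1037, 0.1492]
eef_rot: [[0.138, 0.978, 0.158], [0.631, -0.209, 0.747], [0.763, -0.003, -0.646]]
force: [-0.4, 0.4, -2.1]
opening: 0.717
```

```bash
python3 - <<'E'
from h import *
from ik import tool
s=log()
T=tool(np.radians(-12),50)
goal([.46,-.10,.10],T,s)
i=bot.read_camera("scene"); j=bot.read_camera("top")
a=cv2.resize(i[110:240,180:340],None,fx=2.5,fy=2.5); b=cv2.resize(j[130:260,200:360],None,fx=2.5,fy=2.5)
cv2.imwrite("pics/a5.png",np.hstack([a,b]))
E
```

```text
t 10.05 q [-0.939  0.336  1.865  0.605  1.603 -0.92 ] p [ 446.6 -103.7  149.2] F [-0.4  0.4 -2.1] op 0.717
[[ 0.138  0.978  0.158]
 [ 0.631 -0.209  0.747]
 [ 0.763 -0.003 -0.646]]
shift cm [-3.34  1.25  3.67] rot [-0.001  0.004 -0.003]
```

View pics/a5.png

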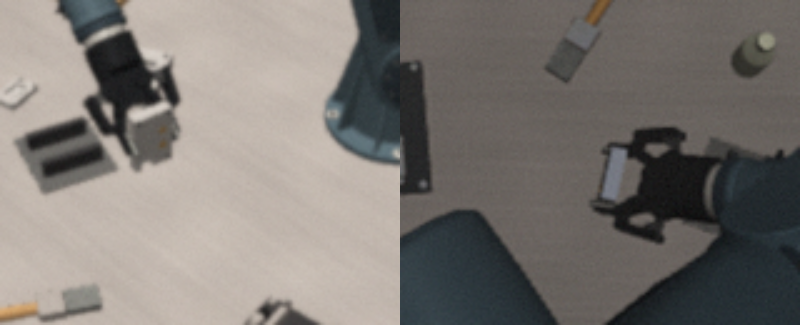

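The insert now hangs upright (scene crop (152,133)), keyway end down, with clear bench below. I'll lower it to just above the bench.

>>> arm_command(
  motion=[
    [5, -0.6, 0, 0.5, 0, 0, 0],
    [5, -1.25, 0, 1.05, 0, 0, 0],
    [5, -1.25, 0, 1.05, 0, 0, 0],
    [5, -1.25, 0, 1.05, 0, 0, 0],
    [5, -1.25, 0, 1.05, 0, 0, 0],
    [5, -1.25, 0, 1.05, 0, 0, 0],
    [5, -1.0, 0, 0.85, 0, 0, 0],
    [5, -0.5, 0, 0.4, 0, 0, 0],
  ],
)

```text
time: 10.95
eef_pos: [0.4467, -0.1038, 0.0403]
eef_rot: [[0.135, 0.978, 0.159], [0.631, -0.208, 0.748], [0.764, -0.001, -0.645]]
force: [-1.2, -0.7, -2.2]
opening: 0.716
```

>>> arm_command(
  motion=[
    [5, 0, 0, 0, 0, 0.004, -0.003],
    [5, 0, 0, 0, 0, 0, 0],
    [5, 0, 0, 0, 0, 0, 0],
  ],
)

```text
time: 11.25
eef_pos: [0.4472, -0.1049, 0.0416]
eef_rot: [[0.131, 0.978, 0.161], [0.629, -0.208, 0.749], [0.766, 0.003, -0.642]]
force: [0.2, -0.4, -2.7]
opening: 0.719
```

```bash
python3 - <<'E'
from h import *
s=log(); R_=s["eef_rot"]; c=s["eef_pos"]-.023*R_[:,2]; print("ctr",c)
i=bot.read_camera("scene")
cv2.imwrite("pics/a6.png",cv2.resize(i[130:210,200:300],None,fx=7,fy=7))
E
```

```text
t 11.25 q [-0.942  0.554  1.855  0.614  1.435 -1.047] p [ 447.2 -104.9   41.6] F [ 0.2 -0.4 -2.7] op 0.719
[[ 0.131  0.978  0.161]
 [ 0.629 -0.208  0.749]
 [ 0.766  0.003 -0.642]]
ctr [ 0.44353541 -0.12213947  0.05641056]
```

View pics/a6.png

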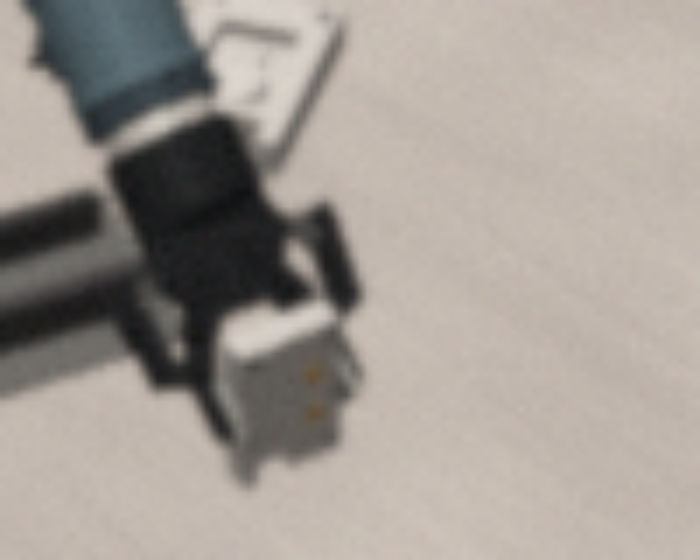

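The keyway end is down, about 8 mm above the bench by calculation. I'll lower the rest in small steps and watch the force.

>>> arm_command(
  motion=[
    [5, -0.2, 0, 0.2, -0.003, 0, 0],
    [5, -0.2, 0, 0.15, 0, 0, 0],
    [5, -0.1, 0, 0.05, 0, 0, 0],
    [5, 0, 0, 0, 0, 0, 0],
  ],
)

```text
time: 11.7
eef_pos: [0.4468, -0.1046, 0.0346]
eef_rot: [[0.132, 0.978, 0.163], [0.628, -0.21, 0.75], [0.767, 0.003, -0.642]]
force: [0.3, -0.4, -2.0]
opening: 0.718
```

>>> arm_command(
  motion=[
    [5, -0.07, 0, 0.06, 0, 0, 0],
    [5, 0, 0, 0, 0, 0, 0],
    [5, 0, 0, 0, 0, 0, 0],
  ],
)

```text
time: 12.0
eef_pos: [0.4469, -0.1046, 0.0338]
eef_rot: [[0.132, 0.978, 0.163], [0.628, -0.21, 0.749], [0.767, 0.004, -0.642]]
force: [-0.0, -0.7, -3.5]
opening: 0.72
```

>>> arm_command(
  motion=[
    [5, -0.07, 0, 0.06, 0, 0, 0],
    [5, 0, 0, 0, 0, 0, 0],
    [5, 0, 0, 0, 0, 0, 0],
  ],
)

```text
time: 12.3
eef_pos: [0.447, -0.1047, 0.0331]
eef_rot: [[0.132, 0.978, 0.163], [0.628, -0.21, 0.75], [0.767, 0.004, -0.642]]
force: [0.3, -1.5, 0.9]
opening: 0.718
```

>>> arm_command(
  motion=[
    [5, 0, 0, 0, 0.005, 0, 0],
    [5, -0.05, 0, 0.04, 0, 0, 0],
    [5, 0, 0, 0, 0, 0, 0],
    [5, 0, 0, 0, 0, 0, 0],
  ],
)

```text
time: 12.7
eef_pos: [0.447, -0.1046, 0.033]
eef_rot: [[0.131, 0.979, 0.158], [0.627, -0.206, 0.751], [0.768, 0.001, -0.641]]
force: [-1.6, -0.2, 5.1]
opening: 0.718
```

>>> arm_command(
  motion=[
    [6.5, 0, 0, 0, 0, 0, 0],
    [7.5, 0, 0, 0, 0, 0, 0],
    [8.5, 0, 0, 0, 0, 0, 0],
    [8.5, 0, 0, 0, 0, 0, 0],
    [8.5, 0, 0, 0, 0, 0, 0],
  ],
)

```text
time: 13.2
eef_pos: [0.4468, -0.1046, 0.0322]
eef_rot: [[0.132, 0.979, 0.158], [0.628, -0.206, 0.75], [0.767, 0.0, -0.642]]
force: [1.0, -0.3, 0.4]
opening: 0.998
```

```bash
python3 - <<'E'
from h import *
s=log(); 
i=bot.read_camera("scene");j=bot.read_camera("top")
a=cv2.resize(i[130:210,210:290],None,fx=5,fy=5); b=cv2.resize(j[160:240,250:330],None,fx=5,fy=5)
cv2.imwrite("pics/a7.png",np.hstack([a,b]))
E
```

```text
t 13.2 q [-0.941  0.575  1.851  0.614  1.423 -1.056] p [ 446.8 -104.6   32.2] F [ 1.  -0.3  0.4] op 0.998
[[ 0.132  0.979  0.158]
 [ 0.628 -0.206  0.75 ]
 [ 0.767  0.    -0.642]]
```

View pics/a7.png

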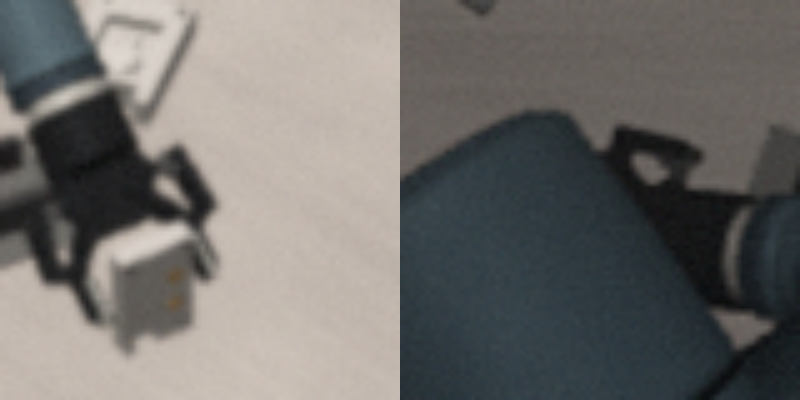

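The insert stands on its own. From the grip pose its centre works out to (443.4, -121.9, 47.7), against 48 expected. I'll raise straight up, swing the tool over to lean the other way, and look again.

>>> arm_command(
  motion=[
    [8.5, 0.5, 0, -0.4, 0, 0, 0],
    [8.5, 1.0, 0, -0.8, 0, 0, 0],
    [8.5, 1.8, 0, -1.5, 0, 0, 0],
    [8.5, 1.8, 0, -1.5, 0, 0, 0],
    [8.5, 1.8, 0, -1.5, 0, 0, 0],
    [8.5, 1.8, 0, -1.5, 0, 0, 0],
    [8.5, 1.8, 0, -1.5, 0, 0, 0],
    [8.5, 1.8, 0, -1.5, 0, 0, 0],
  ],
)

```text
time: 14.1
eef_pos: [0.4469, -0.1038, 0.194]
eef_rot: [[0.131, 0.979, 0.159], [0.629, -0.206, 0.75], [0.766, 0.001, -0.642]]
force: [0.8, -0.2, -0.2]
opening: 0.996
```

>>> arm_command(
  motion=[
    [8.5, 0, 0, 0, 0, -0.14, 0],
    [8.5, 0, 0, 0, 0, -0.14, 0],
    [8.5, 0, 0, 0, 0, -0.14, 0],
    [8.5, 0, 0, 0, 0, -0.14, 0],
    [8.5, 0, 0, 0, 0, -0.14, 0],
    [8.5, 0, 0, 0, 0, -0.14, 0],
    [8.5, 0, 0, 0, 0, -0.14, 0],
    [8.5, 0, 0, 0, 0, -0.14, 0],
  ],
)

```text
time: 14.9
eef_pos: [0.4476, -0.104, 0.1945]
eef_rot: [[0.202, 0.978, -0.046], [0.947, -0.207, -0.245], [-0.249, 0.006, -0.968]]
force: [-1.0, 0.2, -0.5]
opening: 0.996
```

>>> arm_command(
  motion=[
    [8.5, 0, 0, 0, 0, -0.14, 0],
    [8.5, 0, 0, 0, 0, -0.14, 0],
    [8.5, 0, 0, 0, 0, -0.14, 0],
    [8.5, 0, 0, 0, 0, -0.12, 0],
    [8.5, 0, 0, 0, 0, 0, 0],
    [8.5, 0, 0, 0, 0, 0, 0],
  ],
)

```text
time: 15.5
eef_pos: [0.4469, -0.1033, 0.1921]
eef_rot: [[0.145, 0.979, -0.145], [0.693, -0.205, -0.691], [-0.706, -0.0, -0.708]]
force: [0.8, 0.2, -0.0]
opening: 0.995
```

```bash
python3 - <<'E'
from h import *
from ik import tool
s=log(); T=tool(np.radians(-11.9),-45); c=np.array([.4434,-.1219,.048])
goal(c+.023*T[:,2]+[0,0,.08],T,s); goal(c+.023*T[:,2],T,s)
i=bot.read_camera("scene");j=bot.read_camera("top")
cv2.imwrite("pics/s8.png",i);cv2.imwrite("pics/t8.png",j)
a=cv2.resize(i[130:210,210:290],None,fx=5,fy=5); b=cv2.resize(j[160:240,250:330],None,fx=5,fy=5)
cv2.imwrite("pics/a8.png",np.hstack([a,b]))
E
```

```text
t 15.5 q [-0.002  0.196  1.884 -0.787  1.35   0.502] p [ 446.9 -103.3  192.1] F [ 0.8  0.2 -0. ] op 0.995
[[ 0.145  0.979 -0.145]
 [ 0.693 -0.205 -0.691]
 [-0.706 -0.    -0.708]]
shift cm [3.18 0.04 8.17] rot [ 0.    -0.002  0.001]
shift cm [ 8.83  0.04 13.84] rot [ 0.    -0.002  0.001]
```

View pics/a8.png

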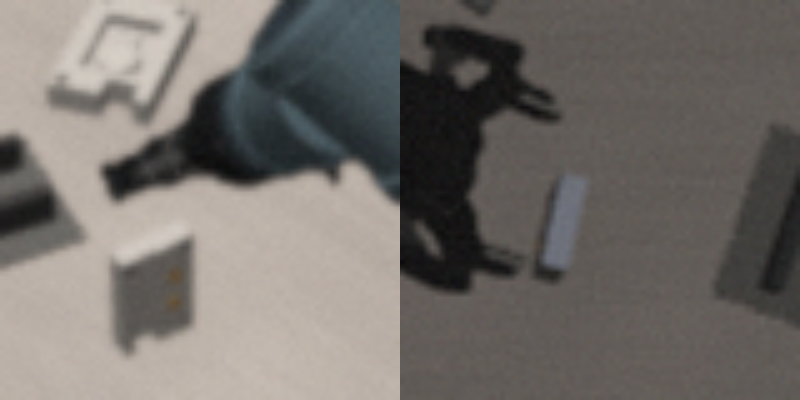

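The insert stands free and upright, its top end at top-view crop (567,222), keyway at the bottom. I'll check its position by casting that top face at z = 96 mm.

```bash
python3 - <<'E'
from h import *
from m3 import *
j=cv2.imread("pics/t8.png")
sides("top",j,(270,185,300,225),lambda g:g>95,.096,np.array([443.4,-121.9]),np.radians(-11.9),62,18,"stand")
b=up(j,270,185,300,225); g=cv2.cvtColor(b,cv2.COLOR_BGR2GRAY)
c=max(cv2.findContours((g>95).astype(np.uint8),0,1)[0],key=cv2.contourArea)
print(cv2.minAreaRect((np.array([ray("top",topx(p[0],270,185),.096)[:2] for p in c])*1000).astype(np.float32)), g.max())
E
```

```text
stand centre [ 445.6 -126. ] yaw deg -8.32 {'+x': (30.8, 12.3, 35), '-x': (-30.4, 7.1, 34), '+y': (9.0, -4.9, 93), '-y': (-9.2, -5.0, 93)}
((445.78851318359375, -126.25070190429688), (19.62815284729004, 63.18061447143555), 77.31868743896484) 114
```

```bash
python3 - <<'E'
from h import *
from m3 import *
i=cv2.imread("pics/s8.png")
box=(225,165,260,205); b=up(i,*box,s=6); g=cv2.cvtColor(b,cv2.COLOR_BGR2GRAY)
v=cv2.resize(b,None,fx=3,fy=3)
K=lambda P:tuple(int(round(a)) for a in ((proj("scene",P)-np.array(box[:2])+.5)*18))
for c,col in (((.4434,-.1219),(0,0,255)),((.4457,-.1261),(0,255,0))):
    th=np.radians(-12.2); R_=np.array([[np.cos(th),-np.sin(th)],[np.sin(th),np.cos(th)]])
    for z in(0,.096):
        pts=[K(np.r_[np.array(c)+R_@[sx*.031,sy*.009],z]) for sx,sy in((1,1),(1,-1),(-1,-1),(-1,1))]
        for k in range(4): cv2.line(v,pts[k],pts[(k+1)%4],col,1)
cv2.imwrite("pics/a9.png",v)
E
```

```text
(no output)
```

View pics/a9.png

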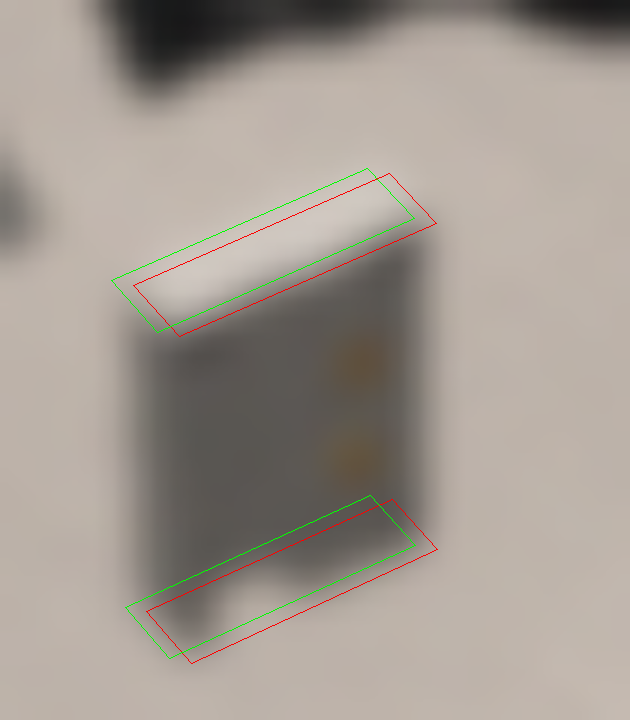

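The top camera puts the standing insert at (445.7, -126) and the gripper record puts it at (443.4, -121.9). The scene view falls between them, so I'll take (444.3, -123.7). This error is along the thickness, so the contact force at the rails will resolve it later. Now I'll approach.

```bash
python3 - <<'E'
from h import *
from ik import tool
s=bot.get_state(); T=tool(np.radians(-12.1),-45); c=np.array([.4443,-.1237,.048])
goal(c+.024*T[:,2]+[0,0,.06],T,s); goal(c+.024*T[:,2],T,s)
E
```

```text
shift cm [4.62 0.08 9.8 ] rot [ 0.003 -0.002 -0.   ]
shift cm [ 8.86  0.07 14.05] rot [ 0.003 -0.002 -0.   ]
```

>>> arm_command(
  motion=[
    [8.5, 2.2, 0, 0, 0, 0, 0],
    [8.5, 2.2, 0, 0, 0, 0, 0],
    [8.5, 2.2, 0, 0, 0, 0, 0],
    [8.5, 2.2, 0, 0, 0, 0, 0],
    [8.5, 0, 0.1, 1.5, 0, 0, 0],
    [8.5, 0, 0, 1.5, 0, 0, 0],
    [8.5, 0, 0, 1.5, 0, 0, 0],
    [8.5, 0, 0, 0, 0, 0, 0],
  ],
)

```text
time: 16.4
eef_pos: [0.4525, -0.0766, 0.097]
eef_rot: [[0.147, 0.978, -0.15], [0.691, -0.209, -0.692], [-0.708, -0.002, -0.706]]
force: [0.3, 0.1, -0.3]
opening: 0.994
```

```bash
python3 - <<'E'
from h import *
from ik import tool
s=log(); T=tool(np.radians(-12.1),-45); c=np.array([.4443,-.1237,.048])
goal(c+.024*T[:,2],T,s)
i=bot.read_camera("scene");j=bot.read_camera("top")
a=cv2.resize(i[130:210,210:290],None,fx=5,fy=5); b=cv2.resize(j[160:240,230:310],None,fx=5,fy=5)
cv2.imwrite("pics/b1.png",np.hstack([a,b]))
E
```

```text
t 16.4 q [ 0.052  0.393  1.876 -0.802  1.254  0.676] p [452.5 -76.6  97. ] F [ 0.3  0.1 -0.3] op 0.994
[[ 0.147  0.978 -0.15 ]
 [ 0.691 -0.209 -0.692]
 [-0.708 -0.002 -0.706]]
shift cm [0.09 0.19 9.25] rot [-0.001  0.001  0.001]
```

View pics/b1.png

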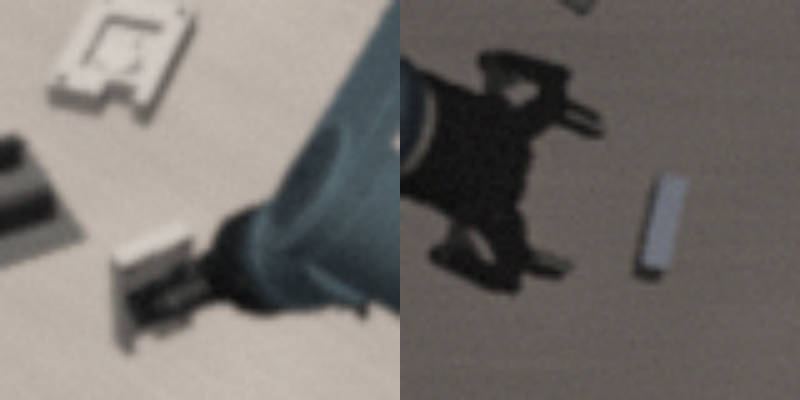

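>>> arm_command(
  motion=[
    [8.5, 0.1, 0.1, 1.4, 0, 0, 0],
    [8.5, 0, 0.1, 1.4, 0, 0, 0],
    [8.5, 0, 0, 1.4, 0, 0, 0],
    [8.5, 0, 0, 1.4, 0, 0, 0],
    [8.5, 0, 0, 1.4, 0, 0, 0],
    [8.5, 0, 0, 1.2, 0, 0, 0],
    [8.5, 0, 0, 0.7, 0, 0, 0],
    [8.5, 0, 0, 0.3, 0, 0, 0],
  ],
)

```text
time: 17.3
eef_pos: [0.4424, -0.1384, 0.0315]
eef_rot: [[0.146, 0.978, -0.147], [0.691, -0.207, -0.692], [-0.708, -0.001, -0.707]]
force: [0.5, -0.1, -0.0]
opening: 0.994
```

>>> arm_command(
  motion=[
    [8.5, 0, 0, 0, 0, 0, 0],
    [8.5, 0, 0, 0, 0, 0, 0],
  ],
)

```text
time: 17.5
eef_pos: [0.4433, -0.1378, 0.0325]
eef_rot: [[0.146, 0.979, -0.145], [0.691, -0.206, -0.692], [-0.707, 0.001, -0.707]]
force: [-0.3, -0.2, 0.2]
opening: 0.997
```

```bash
python3 - <<'E'
from h import *
from ik import tool
s=log(); T=tool(np.radians(-12.1),-45); c=np.array([.4443,-.1237,.048])
goal(c+.024*T[:,2],T,s)
i=bot.read_camera("scene");j=bot.read_camera("top")
a=cv2.resize(i[130:210,210:290],None,fx=5,fy=5); b=cv2.resize(j[160:240,230:310],None,fx=5,fy=5)
cv2.imwrite("pics/b2.png",np.hstack([a,b]))
E
```

```text
t 17.5 q [-0.071  0.489  1.929 -0.915  1.085  0.737] p [ 443.3 -137.8   32.5] F [-0.3 -0.2  0.2] op 0.997
[[ 0.146  0.979 -0.145]
 [ 0.691 -0.206 -0.692]
 [-0.707  0.001 -0.707]]
shift cm [-0.11 -0.2   0.32] rot [0.003 0.001 0.002]
```

View pics/b2.png

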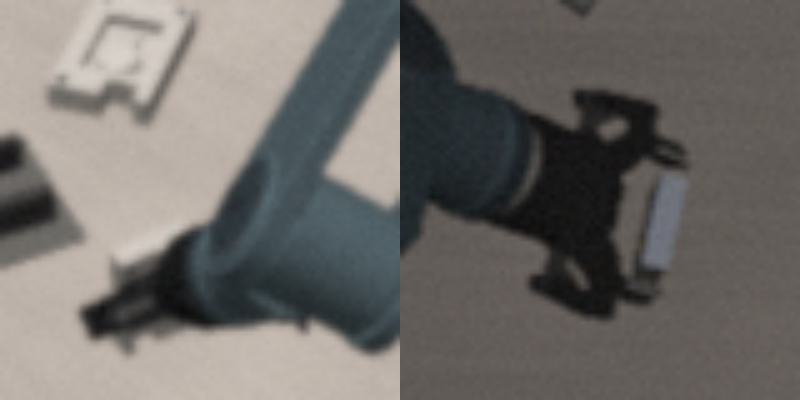

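The fingers straddle the standing insert (top crop (665,150) and (645,285)). I'll make the small correction and close.

>>> arm_command(
  motion=[
    [8.5, -0.1, -0.1, 0.2, 0, 0, 0],
    [8.5, 0, 0, 0.1, 0, 0, 0],
    [8.5, 0, 0, 0, 0, 0, 0],
    [5, 0, 0, 0, 0, 0, 0],
    [5, 0, 0, 0, 0, 0, 0],
    [5, 0, 0, 0, 0, 0, 0],
    [5, 0, 0, 0, 0, 0, 0],
    [5, 0, 0, 0, 0, 0, 0],
  ],
)

```text
time: 18.4
eef_pos: [0.4414, -0.1405, 0.0311]
eef_rot: [[0.146, 0.978, -0.146], [0.691, -0.206, -0.693], [-0.708, 0.0, -0.706]]
force: [-1.1, 1.3, 4.9]
opening: 0.717
```

```bash
python3 - <<'E'
from h import *
from ik import tool
s=log(); T=tool(np.radians(-12.1),-45); c=np.array([.4443,-.1237,.048])
goal(c+.024*T[:,2],T,s); print("lift tool dir",s["eef_rot"].T@[0,0,1])
i=bot.read_camera("scene");j=bot.read_camera("top");cv2.imwrite("pics/t10.png",j)
a=cv2.resize(i[130:210,210:290],None,fx=5,fy=5); b=cv2.resize(j[160:240,230:310],None,fx=5,fy=5)
cv2.imwrite("pics/b3.png",np.hstack([a,b]))
E
```

```text
t 18.4 q [-0.077  0.49   1.934 -0.921  1.08   0.739] p [ 441.4 -140.5   31.1] F [-1.1  1.3  4.9] op 0.717
[[ 0.146  0.978 -0.146]
 [ 0.691 -0.206 -0.693]
 [-0.708  0.    -0.706]]
shift cm [ 0.01 -0.06 -0.  ] rot [0.003 0.001 0.002]
lift tool dir [-7.07830268e-01  4.06950122e-04 -7.06382436e-01]
```

View pics/b3.png

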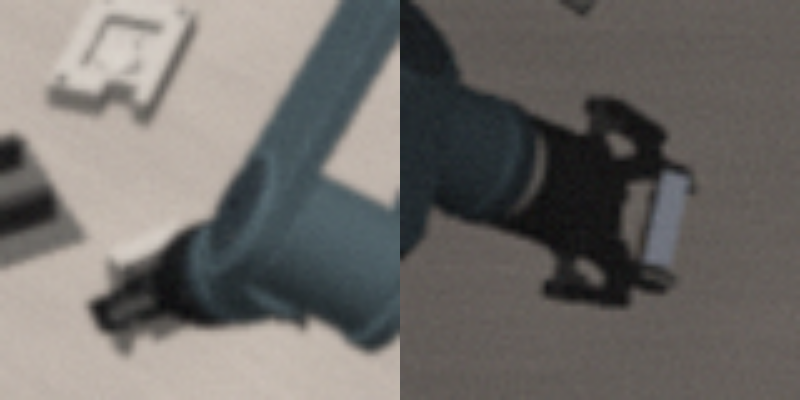

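Gripped again (0.717). Next I'll lift, carry it toward the jig and make the second 90° turn.

>>> arm_command(
  motion=[
    [5, -0.4, 0, -0.4, 0, 0, 0],
    [5, -0.8, 0, -0.8, 0, 0, 0],
    [5, -1.4, 0, -1.4, 0, 0, 0],
    [5, -1.6, 0, -1.6, 0, 0, 0],
    [5, -1.6, 0, -1.6, 0, 0, 0],
    [5, -1.6, 0, -1.6, 0, 0, 0],
    [5, -1.6, 0, -1.6, 0, 0, 0],
    [5, -1.4, 0, -1.4, 0, 0, 0],
  ],
)

```text
time: 19.3
eef_pos: [0.4413, -0.1402, 0.1795]
eef_rot: [[0.147, 0.979, -0.145], [0.692, -0.206, -0.692], [-0.707, 0.001, -0.707]]
force: [-0.2, -0.7, -2.6]
opening: 0.715
```

>>> arm_command(
  motion=[
    [5, 0.8, -0.1, -0.8, 0, 0, 0],
    [5, 1.8, -0.3, -1.8, 0, 0, 0],
    [5, 2.4, -0.4, -2.4, 0, 0, 0],
    [5, 2.4, -0.4, -2.4, 0, 0, 0],
    [5, 2.4, -0.4, -2.4, 0, 0, 0],
    [5, 2.4, -0.4, -2.4, 0, 0, 0],
    [5, 2.4, -0.4, -2.4, 0, 0, 0],
    [5, 1.8, -0.3, -1.8, 0, 0, 0],
  ],
)

```text
time: 20.1
eef_pos: [0.4621, 0.0947, 0.1766]
eef_rot: [[0.144, 0.979, -0.145], [0.692, -0.205, -0.692], [-0.707, -0.001, -0.707]]
force: [0.5, 0.0, -3.0]
opening: 0.718
```

>>> arm_command(
  motion=[
    [5, 0, 0, 0, 0, 0.07, 0],
    [5, 0, 0, 0, 0, 0.14, 0],
    [5, 0, 0, 0, 0, 0.14, 0],
    [5, 0, 0, 0, 0, 0.14, 0],
    [5, 0, 0, 0, 0, 0.14, 0],
    [5, 0, 0, 0, 0, 0.14, 0],
    [5, 0, 0, 0, 0, 0.14, 0],
    [5, 0, 0, 0, 0, 0.14, 0],
  ],
)

```text
time: 20.9
eef_pos: [0.4626, 0.0929, 0.178]
eef_rot: [[0.198, 0.979, 0.056], [0.943, -0.206, 0.26], [0.266, 0.002, -0.964]]
force: [0.0, -0.6, -3.2]
opening: 0.712
```

>>> arm_command(
  motion=[
    [5, 0, 0, 0, 0, 0.14, 0],
    [5, 0, 0, 0, 0, 0.14, 0],
    [5, 0, 0, 0, 0, 0.14, 0],
    [5, 0, 0, 0, 0, 0.1, 0],
    [5, 0, 0, 0, 0, 0, 0],
    [5, 0, 0, 0, 0, 0, 0],
  ],
)

```text
time: 21.5
eef_pos: [0.4623, 0.0922, 0.1769]
eef_rot: [[0.148, 0.978, 0.144], [0.694, -0.207, 0.69], [0.705, -0.002, -0.709]]
force: [-0.4, -0.0, -2.4]
opening: 0.717
```

```bash
python3 - <<'E'
from h import *
from ik import tool
s=log(); T=tool(np.radians(6.9),45); J=np.c_[[np.cos(np.radians(6.9)),np.sin(np.radians(6.9)),0],[-np.sin(np.radians(6.9)),np.cos(np.radians(6.9)),0],[0,0,1]]
home=np.array([.4814,.1964,.043])
goal(home+J@[.002,-.004+.0169,-.017+.07],T,s)
i=bot.read_camera("scene");j=bot.read_camera("top")
a=cv2.resize(i[160:280,200:320],None,fx=3.3,fy=3.3); b=cv2.resize(j[140:260,170:290],None,fx=3.3,fy=3.3)
cv2.imwrite("pics/b4.png",np.hstack([a,b]))
E
```

```text
t 21.5 q [-0.572  0.069  2.066  0.731  1.404 -0.64 ] p [462.3  92.2 176.9] F [-0.4 -0.  -2.4] op 0.717
[[ 0.148  0.978  0.144]
 [ 0.694 -0.207  0.69 ]
 [ 0.705 -0.002 -0.709]]
shift cm [ 2.72 -0.49 14.11] rot [ 0.231  0.003 -0.235]
```

View pics/b4.png

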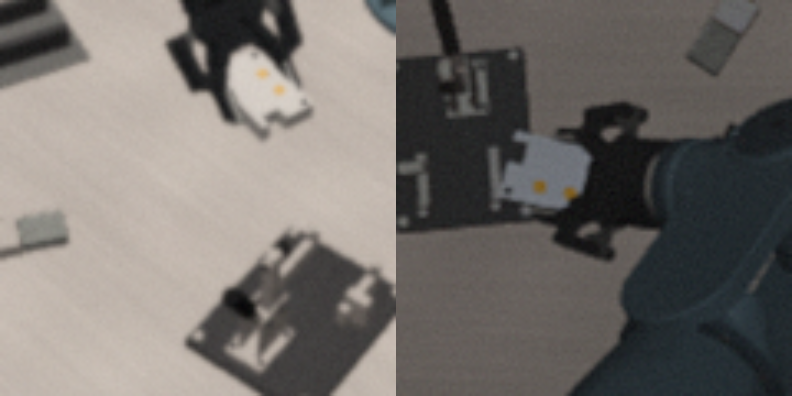

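The insert is now back up (copper spots visible) with the keyway toward jig +y and offset to +x, as needed. I'll yaw it and move towards the hover.

>>> arm_command(
  motion=[
    [5, 0, 0, 0, 0.058, 0, -0.059],
    [5, 0, 0, 0, 0.058, 0, -0.059],
    [5, 0, 0, 0, 0.058, 0, -0.059],
    [5, 0, 0, 0, 0.057, 0, -0.058],
    [5, 0, 0, 0, 0, 0, 0],
  ],
)

```text
time: 22.1
eef_pos: [0.4639, 0.0929, 0.1784]
eef_rot: [[-0.092, 0.992, -0.085], [0.704, 0.125, 0.699], [0.704, 0.004, -0.71]]
force: [0.2, 0.2, -2.0]
opening: 0.718
```

```bash
cat >> h.py <<'E'
YJ=np.radians(6.9); J=np.c_[[np.cos(YJ),np.sin(YJ),0],[-np.sin(YJ),np.cos(YJ),0],[0,0,1]]
home=np.array([.4814,.1964,.043])
def jinfo(s,off=(0,-.0169,.017)):
    c=np.array(s["eef_pos"])+J@off-home; print("insert centre in jig (mm)",np.round(J.T@c*1000,1),"yaw err deg",np.round(np.degrees(np.arctan2(s["eef_rot"][1,1],s["eef_rot"][0,1])-YJ),2), "lean",np.round(np.degrees(np.arcsin(s["eef_rot"][2,0])),2),"F jig",np.round(J.T@s["force"],1))
E
python3 - <<'E'
from h import *
from ik import tool
s=log(); T=tool(YJ,45)
goal(home+J@[.002,-.004+.0169,-.017+.08],T,s)
jinfo(s)
E
```

```text
t 22.1 q [-0.493  0.219  1.887  0.613  1.557 -0.798] p [463.9  92.9 178.4] F [ 0.2  0.2 -2. ] op 0.718
[[-0.092  0.992 -0.085]
 [ 0.704  0.125  0.699]
 [ 0.704  0.004 -0.71 ]]
shift cm [ 2.95  3.2  13.13] rot [-0.     0.005  0.007]
insert centre in jig (mm) [ -29.8 -117.6  152.4] yaw err deg 0.29 lean 44.73 F jig [ 0.2  0.2 -2. ]
```

>>> arm_command(
  motion=[
    [5, 0.5, 0.5, 1.6, 0, 0, 0],
    [5, 0.5, 0.6, 2.2, 0, 0, 0],
    [5, 0.5, 0.6, 2.6, 0, 0, 0],
    [5, 0.5, 0.5, 2.6, 0, 0, 0],
    [5, 0.5, 0.5, 2.4, 0, 0, 0],
    [5, 0.4, 0.5, 1.7, 0, 0.005, 0.006],
    [5, 0, 0, 0, 0, 0, 0],
    [5, 0, 0, 0, 0, 0, 0],
  ],
)

```text
time: 22.9
eef_pos: [0.4809, 0.2085, 0.1058]
eef_rot: [[-0.082, 0.993, -0.085], [0.7, 0.118, 0.704], [0.709, -0.001, -0.705]]
force: [-0.6, 0.0, -2.4]
opening: 0.717
```

```bash
python3 - <<'E'
from h import *
from ik import tool
s=log(); T=tool(YJ,45)
goal(home+J@[.002,-.004+.0169,-.017+.02],T,s)
jinfo(s)
i=bot.read_camera("scene");j=bot.read_camera("top"); cv2.imwrite("pics/t11.png",j);cv2.imwrite("pics/s11.png",i)
a=cv2.resize(i[190:300,235:345],None,fx=3.6,fy=3.6); b=cv2.resize(j[130:240,145:255],None,fx=3.6,fy=3.6)
cv2.imwrite("pics/b5.png",np.hstack([a,b]))
E
```

```text
t 22.9 q [-0.265  0.355  1.907  0.744  1.324 -0.741] p [480.9 208.5 105.8] F [-0.6  0.  -2.4] op 0.717
[[-0.082  0.993 -0.085]
 [ 0.7    0.118  0.704]
 [ 0.709 -0.001 -0.705]]
shift cm [-4.18  0.12  4.27] rot [ 0.001 -0.003 -0.003]
insert centre in jig (mm) [ 0.9 -4.8 79.8] yaw err deg -0.13 lean 45.15 F jig [-0.6  0.1 -2.4]
```

View pics/b5.png

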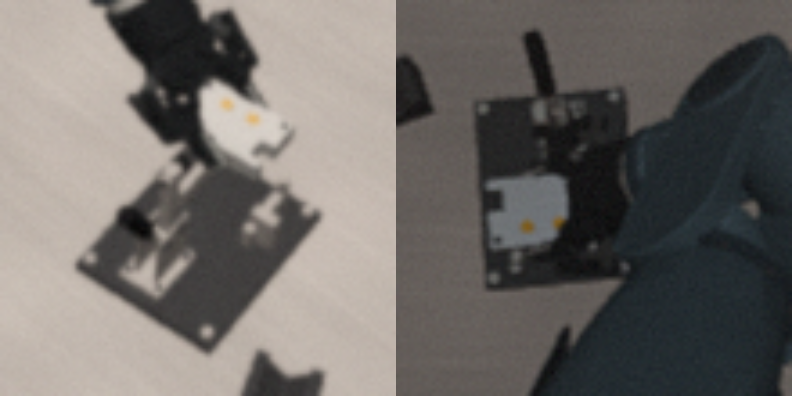

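```bash
python3 - <<'E'
from h import *
from m3 import up,topx
j=cv2.imread("pics/t11.png"); box=(160,165,205,210); u=up(j,*box); g=cv2.cvtColor(u,cv2.COLOR_BGR2GRAY); m=(g>75).astype(np.uint8)
c=max(cv2.findContours(m,0,1)[0],key=cv2.contourArea)
Q=np.array([J.T@(ray("top",topx(p[0],*box[:2]),.132)-home) for p in c])[:,:2]*1000
print("keyend y",[np.round(np.median(Q[(Q[:,1]>35)&(abs(Q[:,0]-x0)<6)][:,1]),1) for x0 in(-20,-10,27)])
for y0 in(10,20,30,38):
    s=abs(Q[:,1]-y0)<4; print(y0,"x+",np.median(Q[s&(Q[:,0]>22)][:,0]).round(1),"x-",np.median(Q[s&(Q[:,0]<-20)][:,0]).round(1))
s=(Q[:,1]<38)&(Q[:,1]>22)&(abs(Q[:,0]-12)<6); print("keyway wall",np.round(Q[s],1)[::4])
cv2.drawContours(u,[c],-1,(0,0,255),1); cv2.imwrite("pics/b6.png",u)
E
```

```text
keyend y [np.float64(40.5), np.float64(41.6), np.float64(38.8)]
10 x+ 33.2 x- -29.2
20 x+ 32.7 x- -36.5
30 x+ 32.7 x- -29.2
38 x+ 27.8 x- -26.6
keyway wall [[18.  27.5]
 [15.8 27.1]
 [13.7 27.8]
 [11.5 27.9]
 [ 9.3 27.5]
 [ 7.2 28.2]]
```

View pics/b6.png

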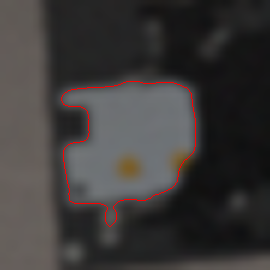

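The camera puts the insert at jig (1.7, -6) and the kinematics at (0.9, -4.8), so they agree within about 1 mm. The keyway is 4 to 6 mm short of the key face and clears it sideways. I'll nudge +0.8 mm in x and lower.

>>> arm_command(
  motion=[
    [5, -0.4, 0.08, 0.4, 0, -0.003, 0],
    [5, -0.8, 0, 0.8, 0, 0, 0],
    [5, -0.8, 0, 0.8, 0, 0, 0],
    [5, -0.8, 0, 0.8, 0, 0, 0],
    [5, -0.8, 0, 0.8, 0, 0, 0],
    [5, -0.8, 0, 0.8, 0, 0, 0],
    [5, -0.4, 0, 0.4, 0, 0, 0],
    [5, -0.2, 0, 0.2, 0, 0, 0],
  ],
)

```text
time: 23.8
eef_pos: [0.4812, 0.2085, 0.0339]
eef_rot: [[-0.081, 0.993, -0.085], [0.702, 0.117, 0.702], [0.708, -0.003, -0.707]]
force: [0.5, 0.9, -1.8]
opening: 0.716
```

>>> arm_command(
  motion=[
    [5, 0, 0, 0, 0, 0, 0],
    [5, 0, 0, 0, 0, 0, 0],
  ],
)

```text
time: 24.0
eef_pos: [0.4819, 0.2083, 0.0351]
eef_rot: [[-0.082, 0.993, -0.084], [0.702, 0.117, 0.702], [0.707, -0.001, -0.707]]
force: [-0.3, 0.5, -3.6]
opening: 0.722
```

```bash
python3 - <<'E'
from h import *
from ik import tool
s=log(); T=tool(YJ,45)
goal(home+J@[.0018,-.005+.0169,-.017+.004],T,s)
jinfo(s)
i=bot.read_camera("scene");j=bot.read_camera("top"); cv2.imwrite("pics/t12.png",j);cv2.imwrite("pics/s12.png",i)
a=cv2.resize(i[210:290,255:335],None,fx=5,fy=5); b=cv2.resize(j[145:225,155:235],None,fx=5,fy=5)
cv2.imwrite("pics/b7.png",np.hstack([a,b]))
E
```

```text
t 24.0 q [-0.264  0.501  1.899  0.773  1.221 -0.839] p [481.9 208.3  35.1] F [-0.3  0.5 -3.6] op 0.722
[[-0.082  0.993 -0.084]
 [ 0.702  0.117  0.702]
 [ 0.707 -0.001 -0.707]]
shift cm [-0.35 -0.02  0.37] rot [ 0.001 -0.    -0.003]
insert centre in jig (mm) [ 2.  -5.1  9.1] yaw err deg -0.15 lean 45.0 F jig [-0.2  0.5 -3.6]
```

View pics/b7.png

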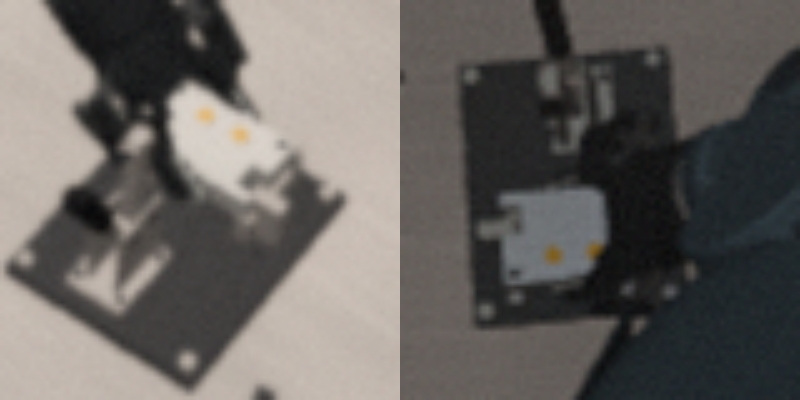

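The key shows through the keyway (top crop (500,222)) and the pins are outside the near side. The insert is about 9 mm above the rails. I'll do the last lowering in small steps with force checks.

>>> arm_command(
  motion=[
    [5, -0.2, 0, 0.2, 0, 0, 0],
    [5, -0.2, 0, 0.2, 0, 0, 0],
    [5, 0, 0, 0, 0, 0, 0],
    [5, 0, 0, 0, 0, 0, 0],
  ],
)

```text
time: 24.5
eef_pos: [0.4815, 0.2084, 0.029]
eef_rot: [[-0.082, 0.993, -0.084], [0.702, 0.117, 0.702], [0.707, -0.002, -0.707]]
force: [0.6, -0.4, -2.7]
opening: 0.718
```

>>> arm_command(
  motion=[
    [5, -0.1, 0, 0.1, 0, 0, 0],
    [5, 0, 0, 0, 0, 0, 0],
    [5, 0, 0, 0, 0, 0, 0],
  ],
)

```text
time: 24.8
eef_pos: [0.4816, 0.2084, 0.0277]
eef_rot: [[-0.082, 0.993, -0.084], [0.702, 0.117, 0.702], [0.707, -0.002, -0.707]]
force: [-0.4, 0.2, -3.3]
opening: 0.717
```

>>> arm_command(
  motion=[
    [5, -0.07, 0, 0.07, 0, 0, 0],
    [5, 0, 0, 0, 0, 0, 0],
    [5, 0, 0, 0, 0, 0, 0],
  ],
)

```text
time: 25.1
eef_pos: [0.4816, 0.2084, 0.0267]
eef_rot: [[-0.082, 0.993, -0.084], [0.702, 0.117, 0.702], [0.707, -0.002, -0.707]]
force: [0.4, -0.3, -2.8]
opening: 0.719
```

>>> arm_command(
  motion=[
    [5, -0.07, 0, 0.07, 0, 0, 0],
    [5, 0, 0, 0, 0, 0, 0],
    [5, 0, 0, 0, 0, 0, 0],
  ],
)

```text
time: 25.4
eef_pos: [0.4817, 0.2084, 0.026]
eef_rot: [[-0.082, 0.993, -0.084], [0.702, 0.117, 0.702], [0.707, -0.001, -0.707]]
force: [-0.9, -0.8, 0.9]
opening: 0.721
```

>>> arm_command(
  motion=[
    [5, -0.05, 0, 0.05, 0, 0, 0],
    [5, 0, 0, 0, 0, 0, 0],
    [5, 0, 0, 0, 0, 0, 0],
  ],
)

```text
time: 25.7
eef_pos: [0.4817, 0.2084, 0.0259]
eef_rot: [[-0.082, 0.993, -0.084], [0.701, 0.118, 0.703], [0.708, -0.001, -0.706]]
force: [-1.8, -2.7, 8.0]
opening: 0.72
```

>>> arm_command(
  motion=[
    [5, -0.05, 0, 0.05, 0, 0, 0],
    [5, 0, 0, 0, 0, 0, 0],
    [5, 0, 0, 0, 0, 0, 0],
  ],
)

```text
time: 26.0
eef_pos: [0.4817, 0.2084, 0.0258]
eef_rot: [[-0.082, 0.993, -0.085], [0.701, 0.118, 0.704], [0.709, -0.001, -0.706]]
force: [-4.5, -3.4, 13.3]
opening: 0.719
```

Rail contact is at the expected height. I'll ease the downward load slightly, then slide -x towards the pins.

>>> arm_command(
  motion=[
    [5, 0.05, 0, -0.05, 0, 0, 0],
    [5, 0, -0.1, 0, 0, 0, 0],
    [5, 0, 0, 0, 0, 0, 0],
    [5, 0, 0, 0, 0, 0, 0],
  ],
)

```text
time: 26.4
eef_pos: [0.4818, 0.2083, 0.0259]
eef_rot: [[-0.083, 0.993, -0.082], [0.702, 0.117, 0.703], [0.708, 0.0, -0.707]]
force: [2.3, 0.9, 6.6]
opening: 0.718
```

>>> arm_command(
  motion=[
    [5, 0, -0.07, 0, 0, 0, 0],
    [5, 0, 0, 0, 0, 0, 0],
    [5, 0, 0, 0, 0, 0, 0],
  ],
)

```text
time: 26.7
eef_pos: [0.4816, 0.2082, 0.0259]
eef_rot: [[-0.083, 0.993, -0.081], [0.702, 0.116, 0.703], [0.707, 0.001, -0.707]]
force: [4.7, 2.9, 4.4]
opening: 0.718
```

>>> arm_command(
  motion=[
    [5, 0, -0.07, 0, 0, 0, 0],
    [5, 0, 0, 0, 0, 0, 0],
    [5, 0, 0, 0, 0, 0, 0],
  ],
)

```text
time: 27.0
eef_pos: [0.4811, 0.2081, 0.026]
eef_rot: [[-0.083, 0.993, -0.081], [0.702, 0.116, 0.703], [0.707, 0.002, -0.707]]
force: [4.1, 2.9, 5.5]
opening: 0.715
```

>>> arm_command(
  motion=[
    [5, 0.02, -0.07, -0.02, 0, 0, 0],
    [5, 0, 0, 0, 0, 0, 0],
    [5, 0, 0, 0, 0, 0, 0],
  ],
)

```text
time: 27.3
eef_pos: [0.4802, 0.2078, 0.0259]
eef_rot: [[-0.083, 0.993, -0.081], [0.702, 0.116, 0.702], [0.707, 0.001, -0.707]]
force: [5.2, 2.4, 4.0]
opening: 0.714
```

>>> arm_command(
  motion=[
    [5, 0, -0.07, 0, 0, 0, 0],
    [5, 0, 0, 0, 0, 0, 0],
    [5, 0, 0, 0, 0, 0, 0],
  ],
)

```text
time: 27.6
eef_pos: [0.4802, 0.2078, 0.026]
eef_rot: [[-0.083, 0.993, -0.08], [0.703, 0.115, 0.702], [0.707, 0.002, -0.707]]
force: [7.4, 3.6, 1.4]
opening: 0.717
```

>>> arm_command(
  motion=[
    [5, 0, -0.07, 0, 0, 0, 0],
    [5, 0, 0, 0, 0, 0, 0],
    [5, 0, 0, 0, 0, 0, 0],
  ],
)

```text
time: 27.9
eef_pos: [0.4802, 0.2077, 0.026]
eef_rot: [[-0.083, 0.993, -0.078], [0.703, 0.114, 0.702], [0.707, 0.003, -0.708]]
force: [10.5, 5.1, 0.2]
opening: 0.717
```

The tool stopped at jig x ≈ 0.4 with the force rising, which means the pins are touched. Now I'll slide +y to the key.

>>> arm_command(
  motion=[
    [5, 0.1, 0, 0.1, 0, 0, 0],
    [5, 0.1, 0, 0.1, 0, 0, 0],
    [5, 0, 0, 0, 0, 0, 0],
    [5, 0, 0, 0, 0, 0, 0],
  ],
)

```text
time: 28.3
eef_pos: [0.4801, 0.209, 0.0259]
eef_rot: [[-0.084, 0.993, -0.078], [0.704, 0.115, 0.7], [0.705, 0.004, -0.709]]
force: [7.6, -5.3, 3.4]
opening: 0.722
```

>>> arm_command(
  motion=[
    [5, 0.07, 0, 0.07, 0, 0, 0],
    [5, 0, 0, 0, 0, 0, 0],
    [5, 0, 0, 0, 0, 0, 0],
  ],
)

```text
time: 28.6
eef_pos: [0.48, 0.2098, 0.0259]
eef_rot: [[-0.084, 0.993, -0.078], [0.705, 0.115, 0.7], [0.705, 0.004, -0.71]]
force: [7.4, -6.9, 4.9]
opening: 0.722
```

>>> arm_command(
  motion=[
    [5, 0.07, 0, 0.07, 0, 0, 0],
    [5, 0, 0, 0, 0, 0, 0],
    [5, 0, 0, 0, 0, 0, 0],
  ],
)

```text
time: 28.9
eef_pos: [0.4799, 0.2107, 0.0259]
eef_rot: [[-0.084, 0.993, -0.078], [0.705, 0.115, 0.7], [0.705, 0.004, -0.71]]
force: [6.4, -6.7, 4.2]
opening: 0.716
```

>>> arm_command(
  motion=[
    [5, 0.07, 0, 0.07, 0, 0, 0],
    [5, 0, 0, 0, 0, 0, 0],
    [5, 0, 0, 0, 0, 0, 0],
  ],
)

```text
time: 29.2
eef_pos: [0.4798, 0.2117, 0.0259]
eef_rot: [[-0.084, 0.993, -0.078], [0.705, 0.115, 0.7], [0.705, 0.004, -0.71]]
force: [6.6, -6.1, 4.7]
opening: 0.716
```

>>> arm_command(
  motion=[
    [5, 0.07, 0, 0.07, 0, 0, 0],
    [5, 0, 0, 0, 0, 0, 0],
    [5, 0, 0, 0, 0, 0, 0],
  ],
)

```text
time: 29.5
eef_pos: [0.4797, 0.2127, 0.0259]
eef_rot: [[-0.084, 0.993, -0.078], [0.705, 0.115, 0.7], [0.705, 0.004, -0.71]]
force: [6.8, -7.4, 4.5]
opening: 0.717
```

>>> arm_command(
  motion=[
    [5, 0.07, 0, 0.07, 0, 0, 0],
    [5, 0, 0, 0, 0, 0, 0],
    [5, 0, 0, 0, 0, 0, 0],
  ],
)

```text
time: 29.8
eef_pos: [0.4796, 0.2137, 0.0259]
eef_rot: [[-0.084, 0.993, -0.078], [0.705, 0.115, 0.7], [0.705, 0.004, -0.71]]
force: [6.7, -6.9, 4.1]
opening: 0.716
```

```bash
python3 - <<'E'
from h import *
s=log(); jinfo(s)
i=bot.read_camera("scene");j=bot.read_camera("top")
a=cv2.resize(i[210:290,255:335],None,fx=5,fy=5,interpolation=2); b=cv2.resize(j[145:225,155:235],None,fx=5,fy=5,interpolation=2)
cv2.imwrite("pics/b8.png",np.hstack([a,b]))
E
```

```text
t 29.8 q [-0.255  0.513  1.907  0.786  1.195 -0.852] p [479.6 213.7  25.9] F [ 6.7 -6.9  4.1] op 0.716
[[-0.084  0.993 -0.078]
 [ 0.705  0.115  0.7  ]
 [ 0.705  0.004 -0.71 ]]
insert centre in jig (mm) [ 0.2  0.5 -0.1] yaw err deg -0.31 lean 44.79 F jig [ 5.8 -7.7  4.1]
```

View pics/b8.png

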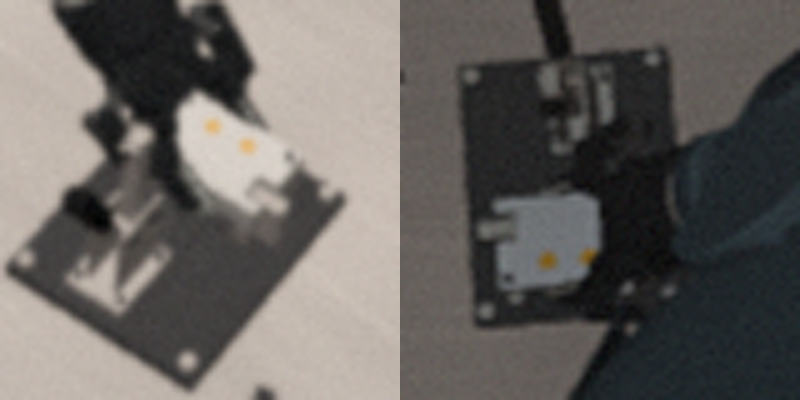

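The insert is still sliding at a constant 7 N, so the key isn't reached yet. Continuing.

>>> arm_command(
  motion=[
    [5, 0.06, 0, 0.06, 0, 0, 0],
    [5, 0, 0, 0, 0, 0, 0],
    [5, 0, 0, 0, 0, 0, 0],
  ],
)

```text
time: 30.2
eef_pos: [0.4795, 0.2145, 0.0259]
eef_rot: [[-0.084, 0.993, -0.078], [0.705, 0.115, 0.7], [0.705, 0.004, -0.71]]
force: [6.2, -7.2, 4.7]
opening: 0.719
```

>>> arm_command(
  motion=[
    [5, 0.06, 0, 0.06, 0, 0, 0],
    [5, 0, 0, 0, 0, 0, 0],
    [5, 0, 0, 0, 0, 0, 0],
  ],
)

```text
time: 30.5
eef_pos: [0.4794, 0.2149, 0.0259]
eef_rot: [[-0.084, 0.993, -0.078], [0.705, 0.115, 0.7], [0.704, 0.004, -0.71]]
force: [5.8, -11.3, 6.4]
opening: 0.723
```

>>> arm_command(
  motion=[
    [5, 0.06, 0, 0.06, 0, 0, 0],
    [5, 0, 0, 0, 0, 0, 0],
    [5, 0, 0, 0, 0, 0, 0],
  ],
)

```text
time: 30.8
eef_pos: [0.4795, 0.2149, 0.0258]
eef_rot: [[-0.084, 0.993, -0.078], [0.706, 0.115, 0.699], [0.703, 0.004, -0.711]]
force: [3.7, -18.0, 9.0]
opening: 0.714
```

Key contact: the tool stopped at y = 214.9 mm and the force rose to 18 N. I'll push towards the pins once more, then release.

>>> arm_command(
  motion=[
    [5, 0, -0.08, 0, 0, 0, 0],
    [5, 0, 0, 0, 0, 0, 0],
    [5, 0, 0, 0, 0, 0, 0],
  ],
)

```text
time: 31.1
eef_pos: [0.4794, 0.2149, 0.0258]
eef_rot: [[-0.085, 0.993, -0.076], [0.706, 0.114, 0.699], [0.703, 0.005, -0.711]]
force: [7.1, -14.2, 6.6]
opening: 0.717
```

>>> arm_command(
  motion=[
    [6.5, 0, 0, 0, 0, 0, 0],
    [7.5, 0, 0, 0, 0, 0, 0],
    [8.5, 0, 0, 0, 0, 0, 0],
    [8.5, 0, 0, 0, 0, 0, 0],
    [8.5, 0, 0, 0, 0, 0, 0],
  ],
)

```text
time: 31.6
eef_pos: [0.4744, 0.2183, 0.025]
eef_rot: [[-0.082, 0.993, -0.085], [0.702, 0.118, 0.702], [0.707, -0.003, -0.707]]
force: [0.4, -0.1, 0.3]
opening: 0.996
```

```bash
python3 - <<'E'
from h import *
s=log(); jinfo(s)
i=bot.read_camera("scene");j=bot.read_camera("top")
a=cv2.resize(i[210:290,255:335],None,fx=5,fy=5,interpolation=2); b=cv2.resize(j[145:225,155:235],None,fx=5,fy=5,interpolation=2)
cv2.imwrite("pics/b9.png",np.hstack([a,b]))
E
```

```text
t 31.6 q [-0.248  0.513  1.914  0.788  1.195 -0.851] p [474.4 218.3  25. ] F [ 0.4 -0.1  0.3] op 0.996
[[-0.082  0.993 -0.085]
 [ 0.702  0.118  0.702]
 [ 0.707 -0.003 -0.707]]
insert centre in jig (mm) [-4.3  5.7 -1. ] yaw err deg -0.12 lean 45.03 F jig [ 0.4 -0.1  0.3]
```

View pics/b9.png

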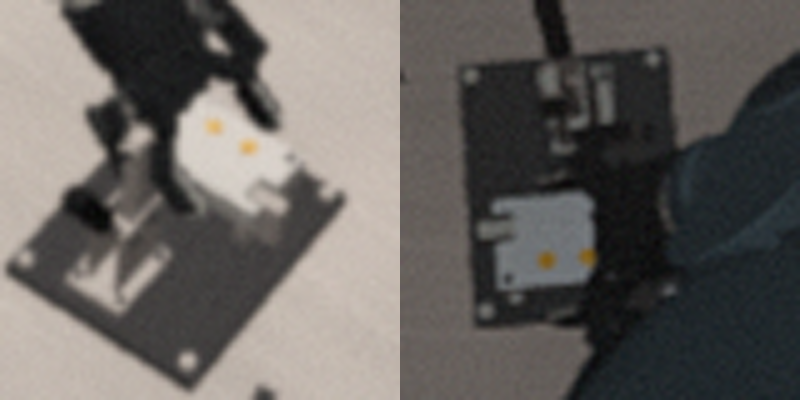

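The insert stayed put, and the opened fingers relaxed to jig x ≈ -4. I'll drop the tool slightly and push the free far side towards both pins with the far finger.

>>> arm_command(
  motion=[
    [8.5, -0.6, 0, 0, 0, 0, 0],
    [8.5, 0, -0.25, 0, 0, 0, 0],
    [8.5, 0, -0.25, 0, 0, 0, 0],
    [8.5, 0, 0, 0, 0, 0, 0],
    [8.5, 0, 0, 0, 0, 0, 0],
  ],
)

```text
time: 32.2
eef_pos: [0.4706, 0.2132, 0.0212]
eef_rot: [[-0.082, 0.993, -0.084], [0.702, 0.117, 0.702], [0.707, -0.002, -0.707]]
force: [-1.0, -1.0, -0.2]
opening: 0.996
```

>>> arm_command(
  motion=[
    [8.5, 0, -0.1, 0, 0, 0, 0],
    [8.5, 0, 0, 0, 0, 0, 0],
    [8.5, 0, 0, 0, 0, 0, 0],
  ],
)

```text
time: 32.5
eef_pos: [0.4697, 0.2131, 0.0212]
eef_rot: [[-0.082, 0.993, -0.084], [0.702, 0.117, 0.702], [0.707, -0.001, -0.707]]
force: [0.3, -0.8, 0.7]
opening: 0.994
```

>>> arm_command(
  motion=[
    [8.5, 0, -0.1, 0, 0, 0, 0],
    [8.5, 0, 0, 0, 0, 0, 0],
    [8.5, 0, 0, 0, 0, 0, 0],
  ],
)

```text
time: 32.8
eef_pos: [0.4686, 0.213, 0.0211]
eef_rot: [[-0.082, 0.993, -0.084], [0.702, 0.117, 0.702], [0.707, -0.002, -0.707]]
force: [-0.1, -0.5, 0.1]
opening: 0.99
```

>>> arm_command(
  motion=[
    [8.5, 0, -0.1, 0, 0, 0, 0],
    [8.5, 0, 0, 0, 0, 0, 0],
    [8.5, 0, 0, 0, 0, 0, 0],
  ],
)

```text
time: 33.1
eef_pos: [0.468, 0.2128, 0.0212]
eef_rot: [[-0.082, 0.993, -0.083], [0.702, 0.117, 0.702], [0.707, -0.001, -0.707]]
force: [2.0, 1.0, -0.3]
opening: 0.994
```

>>> arm_command(
  motion=[
    [8.5, 0, -0.08, 0, 0, 0, 0],
    [8.5, 0, 0, 0, 0, 0, 0],
    [8.5, 0, 0, 0, 0, 0, 0],
  ],
)

```text
time: 33.4
eef_pos: [0.468, 0.2127, 0.0214]
eef_rot: [[-0.082, 0.993, -0.082], [0.702, 0.116, 0.702], [0.707, 0.0, -0.707]]
force: [3.6, 3.2, -0.4]
opening: 0.999
```

>>> arm_command(
  motion=[
    [8.5, 0, -0.08, 0, 0, 0, 0],
    [8.5, 0, 0, 0, 0, 0, 0],
    [8.5, 0, 0, 0, 0, 0, 0],
  ],
)

```text
time: 33.7
eef_pos: [0.468, 0.2127, 0.0217]
eef_rot: [[-0.083, 0.993, -0.081], [0.702, 0.116, 0.702], [0.707, 0.002, -0.707]]
force: [7.3, 4.5, -1.3]
opening: 0.993
```

>>> arm_command(
  motion=[
    [8.5, 0, -0.08, 0, 0, 0, 0],
    [8.5, 0, 0, 0, 0, 0, 0],
    [8.5, 0, 0, 0, 0, 0, 0],
  ],
)

```text
time: 34.0
eef_pos: [0.468, 0.2126, 0.0219]
eef_rot: [[-0.083, 0.993, -0.079], [0.702, 0.115, 0.703], [0.707, 0.003, -0.707]]
force: [9.5, 6.8, -1.8]
opening: 0.994
```

Solid contact at 10 N with no further motion. I'll centre the fingers, back out along the tool axis and close them, then push the -y end against the key.

>>> arm_command(
  motion=[
    [8.5, 0, 0.4, 0, 0, 0, 0],
    [8.5, 0, 0.4, 0, 0, 0, 0],
    [8.5, 0, 0.5, 0, 0, 0, 0],
    [8.5, 0, 0, -1.0, 0, 0, 0],
    [8.5, 0, 0, -2.5, 0, 0, 0],
    [8.5, 0, 0, -3.0, 0, 0, 0],
    [8.5, 0, 0, -3.0, 0, 0, 0],
    [8.5, 0, 0, -3.0, 0, 0, 0],
  ],
)

```text
time: 34.8
eef_pos: [0.4887, 0.1254, 0.1103]
eef_rot: [[-0.082, 0.993, -0.084], [0.702, 0.117, 0.702], [0.707, -0.002, -0.707]]
force: [-0.3, 1.1, 0.3]
opening: 0.994
```

>>> arm_command(
  motion=[
    [0, 0, 0, 0, 0, 0, 0],
    [0, 0, 0, 0, 0, 0, 0],
    [0, 0, 0, 0, 0, 0, 0],
    [0, 0, 0, 0, 0, 0, 0],
    [0, 0, 0, 0, 0, 0, 0],
    [0, 0, 0, 0, 0, 0, 0],
  ],
)

```text
time: 35.4
eef_pos: [0.4882, 0.1269, 0.109]
eef_rot: [[-0.082, 0.993, -0.085], [0.702, 0.118, 0.702], [0.708, -0.003, -0.707]]
force: [-0.4, -0.5, -0.2]
opening: 0.003
```

```bash
python3 - <<'E'
from h import *
from ik import tool
s=log(); jinfo(s); T=tool(YJ,45)
goal(home+J@[0,-.048-.012,.0],T,s)
i=bot.read_camera("scene");j=bot.read_camera("top");cv2.imwrite("pics/t13.png",j)
a=cv2.resize(i[210:290,255:335],None,fx=5,fy=5,interpolation=2); b=cv2.resize(j[145:225,155:235],None,fx=5,fy=5,interpolation=2)
cv2.imwrite("pics/d1.png",np.hstack([a,b]))
E
```

```text
t 35.4 q [-0.413  0.376  1.865  0.665  1.413 -0.815] p [488.2 126.9 109. ] F [-0.4 -0.5 -0.2] op 0.003
[[-0.082  0.993 -0.085]
 [ 0.702  0.118  0.702]
 [ 0.708 -0.003 -0.707]]
insert centre in jig (mm) [ -1.6 -86.7  83. ] yaw err deg -0.12 lean 45.04 F jig [-0.5 -0.4 -0.2]
shift cm [-3.98  0.17  5.36] rot [-0.    -0.001 -0.003]
```

View pics/d1.png

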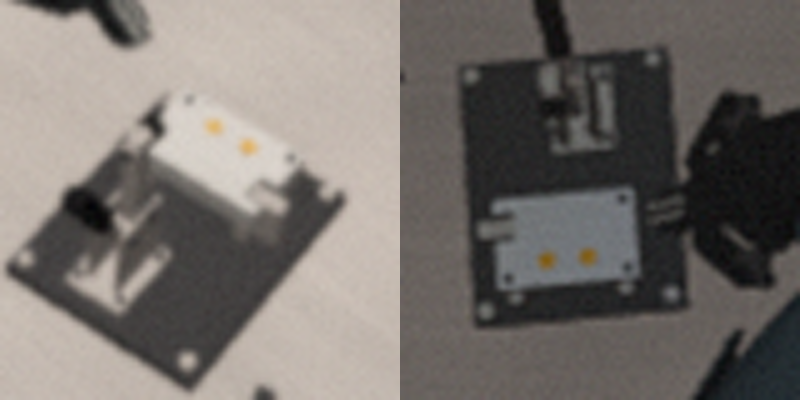

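The insert lies flat in the jig, keyway over the key and near side at the pins (top crop (565,240)). Next is the end push.

```bash
python3 - <<'E'
from h import *
from ik import tool
s=bot.get_state(); T=tool(YJ,45)
goal(home+J@[0,-.062,-.009],T,s); goal(home+J@[0,-.080,.02],T,s)
E
```

```text
shift cm [-4.75  0.15  5.89] rot [ 0.    -0.    -0.003]
shift cm [-3.97  0.15  2.57] rot [ 0.    -0.    -0.003]
```

>>> arm_command(
  motion=[
    [0, -1.3, 0.1, 0.9, 0, 0, 0],
    [0, -1.3, 0.1, 0.9, 0, 0, 0],
    [0, -1.3, 0, 0.8, 0, 0, 0],
    [0, -0.4, 0, 1.6, 0, 0, 0],
    [0, -0.4, 0, 1.6, 0, 0, 0],
    [0, 0, 0, 0, 0, 0, 0],
    [0, 0, 0, 0, 0, 0, 0],
  ],
)

```text
time: 36.2
eef_pos: [0.4892, 0.1351, 0.0351]
eef_rot: [[-0.082, 0.993, -0.086], [0.702, 0.118, 0.703], [0.708, -0.002, -0.706]]
force: [-0.1, 0.0, -0.1]
opening: -0.002
```

>>> arm_command(
  motion=[
    [0, 0.2, 0, 0.2, 0, 0, 0],
    [0, 0.14, 0, 0.14, 0, 0, 0],
    [0, 0, 0, 0, 0, 0, 0],
    [0, 0, 0, 0, 0, 0, 0],
  ],
)

```text
time: 36.6
eef_pos: [0.4894, 0.1389, 0.0355]
eef_rot: [[-0.082, 0.993, -0.084], [0.702, 0.117, 0.702], [0.707, -0.001, -0.707]]
force: [-0.5, 0.1, -0.1]
opening: -0.005
```

>>> arm_command(
  motion=[
    [0, 0.1, 0, 0.1, 0, 0, 0],
    [0, 0, 0, 0, 0, 0, 0],
    [0, 0, 0, 0, 0, 0, 0],
  ],
)

```text
time: 36.9
eef_pos: [0.4889, 0.1404, 0.0352]
eef_rot: [[-0.082, 0.993, -0.084], [0.702, 0.117, 0.702], [0.707, -0.002, -0.707]]
force: [0.3, 0.2, -0.7]
opening: -0.001
```

>>> arm_command(
  motion=[
    [0, 0.07, 0, 0.07, 0, 0, 0],
    [0, 0, 0, 0, 0, 0, 0],
    [0, 0, 0, 0, 0, 0, 0],
  ],
)

```text
time: 37.2
eef_pos: [0.4888, 0.1414, 0.0352]
eef_rot: [[-0.082, 0.993, -0.084], [0.702, 0.117, 0.702], [0.707, -0.002, -0.707]]
force: [0.0, -0.4, -0.8]
opening: -0.002
```

>>> arm_command(
  motion=[
    [0, 0.07, 0, 0.07, 0, 0, 0],
    [0, 0, 0, 0, 0, 0, 0],
    [0, 0, 0, 0, 0, 0, 0],
  ],
)

```text
time: 37.5
eef_pos: [0.4887, 0.1425, 0.0352]
eef_rot: [[-0.082, 0.993, -0.084], [0.702, 0.117, 0.702], [0.707, -0.002, -0.707]]
force: [-0.3, -0.8, -0.1]
opening: -0.001
```

>>> arm_command(
  motion=[
    [0, 0.07, 0, 0.07, 0, 0, 0],
    [0, 0, 0, 0, 0, 0, 0],
    [0, 0, 0, 0, 0, 0, 0],
  ],
)

```text
time: 37.8
eef_pos: [0.4886, 0.1434, 0.0352]
eef_rot: [[-0.082, 0.993, -0.084], [0.702, 0.117, 0.702], [0.707, -0.002, -0.707]]
force: [0.0, -0.4, -0.5]
opening: 0.0
```

>>> arm_command(
  motion=[
    [0, 0.07, 0, 0.07, 0, 0, 0],
    [0, 0, 0, 0, 0, 0, 0],
    [0, 0, 0, 0, 0, 0, 0],
  ],
)

```text
time: 38.1
eef_pos: [0.4885, 0.1444, 0.0352]
eef_rot: [[-0.082, 0.993, -0.084], [0.702, 0.117, 0.702], [0.707, -0.002, -0.707]]
force: [0.7, -0.3, -0.7]
opening: 0.005
```

>>> arm_command(
  motion=[
    [0, 0.07, 0, 0.07, 0, 0, 0],
    [0, 0, 0, 0, 0, 0, 0],
    [0, 0, 0, 0, 0, 0, 0],
  ],
)

```text
time: 38.4
eef_pos: [0.4886, 0.1448, 0.0352]
eef_rot: [[-0.082, 0.993, -0.084], [0.703, 0.117, 0.701], [0.706, -0.001, -0.708]]
force: [-0.4, -4.3, 1.1]
opening: -0.001
```

Contact with the end (y force -4 N). I'll press a little more.

>>> arm_command(
  motion=[
    [0, 0.07, 0, 0.07, 0, 0, 0],
    [0, 0, 0, 0, 0, 0, 0],
    [0, 0, 0, 0, 0, 0, 0],
  ],
)

```text
time: 38.7
eef_pos: [0.4887, 0.1449, 0.0352]
eef_rot: [[-0.083, 0.993, -0.084], [0.704, 0.117, 0.701], [0.705, -0.001, -0.709]]
force: [-2.7, -10.4, 3.7]
opening: -0.001
```

>>> arm_command(
  motion=[
    [0, 0.07, 0, 0.07, 0, 0, 0],
    [0, 0, 0, 0, 0, 0, 0],
    [0, 0, 0, 0, 0, 0, 0],
  ],
)

```text
time: 39.0
eef_pos: [0.4888, 0.145, 0.0352]
eef_rot: [[-0.083, 0.993, -0.083], [0.705, 0.117, 0.7], [0.704, -0.001, -0.71]]
force: [-4.0, -16.2, 4.5]
opening: -0.002
```

```bash
python3 - <<'E'
from h import *
s=log(); jinfo(s)
j=bot.read_camera("top");cv2.imwrite("pics/t14.png",j)
cv2.imwrite("pics/d2.png",cv2.resize(j[145:225,155:235],None,fx=7,fy=7,interpolation=2))
E
```

```text
t 39.0 q [-0.378  0.517  1.868  0.703  1.281 -0.889] p [488.8 145.   35.2] F [ -4.  -16.2   4.5] op -0.002
[[-0.083  0.993 -0.083]
 [ 0.705  0.117  0.7  ]
 [ 0.704 -0.001 -0.71 ]]
insert centre in jig (mm) [  1.2 -68.8   9.2] yaw err deg -0.15 lean 44.79 F jig [ -5.9 -15.6   4.5]
```

View pics/d2.png

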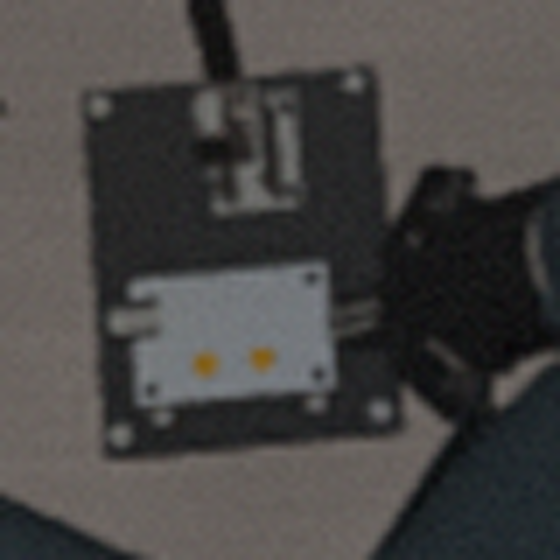

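Key and pins look snug: the key fills the slot and both pins touch the near edge. The tool has a 6 N sideways load towards +x, so I'll bias it back towards the pins before backing off.

>>> arm_command(
  motion=[
    [0, 0, -0.12, 0, 0, 0, 0],
    [0, 0, -0.08, 0, 0, 0, 0],
    [0, 0, 0, 0, 0, 0, 0],
    [0, 0, 0, 0, 0, 0, 0],
  ],
)

```text
time: 39.45
eef_pos: [0.4884, 0.1449, 0.0352]
eef_rot: [[-0.083, 0.993, -0.08], [0.705, 0.115, 0.7], [0.704, 0.002, -0.71]]
force: [2.7, -10.7, 0.8]
opening: 0.001
```

>>> arm_command(
  motion=[
    [0, -0.2, 0, -0.2, 0, 0, 0],
    [0, -0.5, 0, -0.5, 0, 0, 0],
    [0, -0.3, 0, -2.0, 0, 0, 0],
    [0, 0, 0, -3.0, 0, 0, 0],
    [0, 0, 0, -4.0, 0, 0, 0],
    [0, 0, 0, -4.0, 0, 0, 0],
    [0, 0, 0, 0, 0, 0, 0],
  ],
)

```text
time: 40.15
eef_pos: [0.5016, 0.04, 0.1282]
eef_rot: [[-0.085, 0.993, -0.077], [0.705, 0.114, 0.7], [0.704, 0.005, -0.71]]
force: [0.7, 0.3, 0.6]
opening: -0.002
```

```bash
python3 - <<'E'
from h import *
s=log(); jinfo(s)
from m3 import sides,up,topx
j=bot.read_camera("top");cv2.imwrite("pics/t15.png",j); i=bot.read_camera("scene")
c,th=sides("top",j,(165,165,212,208),lambda g:g>72,.052,home[:2]*1000,YJ,62,96,"ins",tol=5)
print("in jig",(J[:2,:2].T@(c/1000-home[:2])*1000).round(1))
c,th=sides("top",j,(155,130,225,220),lambda g:g<57,.012,np.array([525.4,201.2]),YJ,190,150,"jig")
a=cv2.resize(i[210:290,255:335],None,fx=5,fy=5,interpolation=2); b=cv2.resize(j[145:225,155:235],None,fx=5,fy=5,interpolation=2)
cv2.imwrite("pics/d3.png",np.hstack([a,b]))
E
```

```text
t 40.15 q [-0.548  0.398  1.777  0.592  1.522 -0.868] p [501.6  40.  128.2] F [0.7 0.3 0.6] op -0.002
[[-0.085  0.993 -0.077]
 [ 0.705  0.114  0.7  ]
 [ 0.704  0.005 -0.71 ]]
insert centre in jig (mm) [   1.3 -174.6  102.2] yaw err deg -0.33 lean 44.76 F jig [0.7 0.2 0.6]
ins centre [481.8 196.9] yaw deg 6.42 {'+x': (31.8, 0.1, 143), '-x': (-31.8, 0.0, 126), '+y': (48.7, -0.5, 91), '-y': (-48.7, 0.3, 91)}
in jig [0.5 0.4]
jig centre [525.4 201.3] yaw deg 6.86 {'+x': (93.3, -0.4, 234), '-x': (-93.2, 0.1, 230), '+y': (73.2, 0.3, 266), '-y': (-73.2, 0.0, 273)}
```

View pics/d3.png

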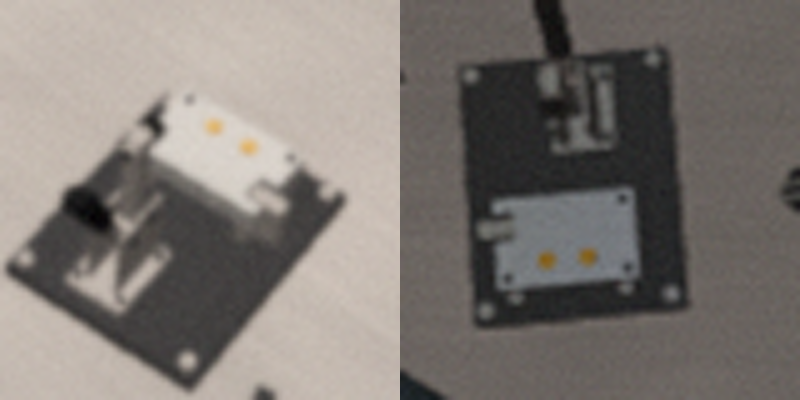

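The insert reads jig (0.5, 0.4) in the camera, flat and back up. Next is the clamp: bring the tool upright with fingers closed, raise it, and go above the handle.

>>> arm_command(
  motion=[
    [0, 0, 0, -1.0, 0, -0.13, 0],
    [0, 0, 0, -1.0, 0, -0.13, 0],
    [0, 0, 0, -2.0, 0, -0.13, 0],
    [0, 0, 0, -2.0, 0, -0.13, 0],
    [0, 0, 0, -2.0, 0, -0.13, 0],
    [0, 0, 0, -2.0, 0, -0.135, 0],
    [0, 0, 0, 0, 0, 0, 0],
  ],
)

```text
time: 40.95
eef_pos: [0.5035, 0.0084, 0.2166]
eef_rot: [[-0.123, 0.992, 0.002], [0.992, 0.123, -0.002], [-0.002, 0.002, -1.0]]
force: [0.4, 0.1, -0.6]
opening: 0.002
```

```bash
python3 - <<'E'
from h import *
from ik import tool
s=log(); T=tool(YJ,0)
goal(home+J@[.130,-.011,.122],T,s)
goal(home+J@[.130,-.011,.170],T,s)
from m3 import sides
for f in("t13","t14","t15"):
    j=cv2.imread(f"pics/{f}.png")
    sides("top",j,(165,165,212,208),lambda g:g>78,.052,home[:2]*1000,YJ,62,96,f,tol=5)
E
```

```text
t 40.95 q [-0.218  0.032  1.8   -0.002  1.306 -0.342] p [503.5   8.4 216.6] F [ 0.4  0.1 -0.6] op 0.002
[[-0.123  0.992  0.002]
 [ 0.992  0.123 -0.002]
 [-0.002  0.002 -1.   ]]
shift cm [17.8  13.11  5.14] rot [0.002 0.002 0.003]
shift cm [17.79 13.12  0.34] rot [0.002 0.002 0.003]
t13 centre [481.9 196.9] yaw deg 6.48 {'+x': (30.8, -0.2, 143), '-x': (-30.8, 0.2, 140), '+y': (47.8, -0.1, 98), '-y': (-47.8, 0.3, 91)}
t14 centre [481.8 196.8] yaw deg 6.46 {'+x': (31.1, 0.2, 143), '-x': (-31.1, 0.1, 139), '+y': (47.8, -0.9, 99), '-y': (-47.8, 0.5, 91)}
t15 centre [481.8 196.8] yaw deg 6.29 {'+x': (31.1, 0.2, 143), '-x': (-31.1, 0.3, 135), '+y': (48.0, -0.9, 97), '-y': (-48.0, 0.2, 91)}
```

>>> arm_command(
  motion=[
    [0, 1.8, 1.3, 0, 0, 0, 0],
    [0, 3.2, 2.4, 0, 0, 0, 0],
    [0, 3.2, 2.4, 0, 0, 0, 0],
    [0, 3.2, 2.4, 0, 0, 0, 0],
    [0, 3.2, 2.3, 0, 0, 0, 0],
    [0, 3.2, 2.3, 0, 0, 0, 0],
    [0, 0, 0, 0, 0, 0, 0],
    [0, 0, 0, 0, 0, 0, 0],
  ],
)

```text
time: 41.75
eef_pos: [0.6108, 0.1981, 0.2112]
eef_rot: [[-0.12, 0.993, -0.008], [0.993, 0.12, 0.001], [0.002, -0.008, -1.0]]
force: [-0.7, 0.2, 0.0]
opening: 0.005
```

```bash
python3 - <<'E'
from h import *
s=log(); print("tcp jig",J.T@(s["eef_pos"]-home)*1000)
from ik import tool
goal(home+J@[.130,-.011,.115],tool(YJ,0),s)
j=bot.read_camera("top"); i=bot.read_camera("scene")
a=cv2.resize(i[170:290,235:355],None,fx=3.3,fy=3.3,interpolation=2); b=cv2.resize(j[110:230,130:250],None,fx=3.3,fy=3.3,interpolation=2)
cv2.imwrite("pics/d4.png",np.hstack([a,b]))
E
```

```text
t 41.75 q [0.128 0.349 1.44  0.002 1.36  0.008] p [610.8 198.1 211.2] F [-0.7  0.2  0. ] op 0.005
[[-0.12   0.993 -0.008]
 [ 0.993  0.12   0.001]
 [ 0.002 -0.008 -1.   ]]
tcp jig [128.67726301 -13.89302835 168.23343255]
shift cm [0.28 0.17 5.32] rot [-0.008 -0.002 -0.001]
```

View pics/d4.png

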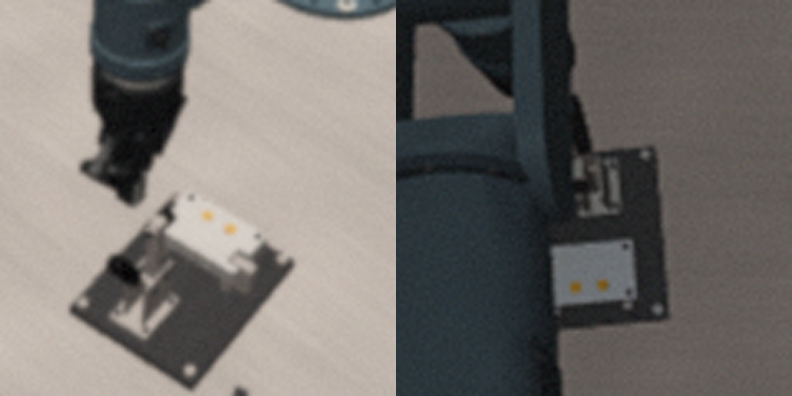

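```bash
python3 - <<'E'
from h import *
s=bot.get_state()
print((proj("scene",s["eef_pos"])-[235,170])*3.3, (proj("top",s["eef_pos"])-[130,110])*3.3+[396,0])
for n,p in (("grip",[.145,-.012,.09]),("piv",[.105,-.012,.021]),("armtop",[.085,-.012,.1])): print(n,(proj("scene",home+J@p)-[235,170])*3.3)
E
```

```text
[130.21780978 198.54863529] [561.37414755 104.00748819]
grip [119.28259063 266.28144571]
piv [140.93613828 283.26825249]
armtop [157.14967547 219.32726433]
```

The projections agree: the tip is at the expected pixel, above the handle (grip at crop (119,266)). I'll descend onto the grip and follow its arc.

>>> arm_command(
  motion=[
    [0, 0.3, 0.2, 1.5, -0.008, 0, 0],
    [0, 0, 0, 2.0, 0, 0, 0],
    [0, 0, 0, 1.5, 0, 0, 0],
    [0, 0, 0, 0.8, 0, 0, 0],
    [0, 0, 0, 0, 0, 0, 0],
  ],
)

```text
time: 42.35
eef_pos: [0.6132, 0.2, 0.1552]
eef_rot: [[-0.117, 0.993, 0.003], [0.993, 0.117, 0.001], [0.001, 0.003, -1.0]]
force: [-0.1, -0.0, 0.0]
opening: 0.002
```

>>> arm_command(
  motion=[
    [0, 0, 0, 0.5, 0, 0, 0],
    [0, 0, 0.3, 0.4, 0, 0, 0],
    [0, 0, 0.4, 0.4, 0, 0, 0],
    [0, 0, 0, 0, 0, 0, 0],
  ],
)

```text
time: 42.75
eef_pos: [0.6228, 0.2017, 0.1448]
eef_rot: [[-0.117, 0.993, 0.009], [0.993, 0.117, 0.002], [0.001, 0.009, -1.0]]
force: [0.3, -0.3, 3.3]
opening: 0.002
```

```bash
python3 - <<'E'
from h import *
s=log(); print("tcp jig",J.T@(s["eef_pos"]-home)*1000+[0,0,43])
i=bot.read_camera("scene")
cv2.imwrite("pics/d5.png",cv2.resize(i[200:290,245:335],None,fx=6,fy=6,interpolation=2))
E
```

```text
t 42.75 q [1.320e-01 4.290e-01 1.473e+00 1.000e-03 1.230e+00 1.400e-02] p [622.8 201.7 144.8] F [ 0.3 -0.3  3.3] op 0.002
[[-0.117  0.993  0.009]
 [ 0.993  0.117  0.002]
 [ 0.001  0.009 -1.   ]]
tcp jig [140.99275837 -11.68350936 144.79696161]
```

View pics/d5.png

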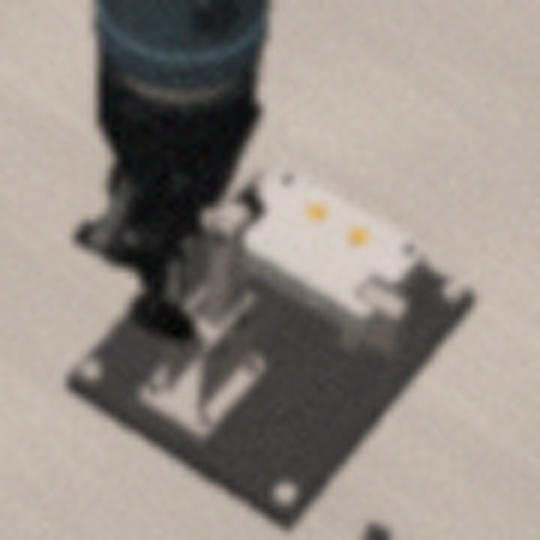

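The tip is on the grip (contact 3.3 N). Now I'll follow the arc down.

>>> arm_command(
  motion=[
    [0, 0, 0.5, 0.5, 0, 0, 0],
    [0, 0, 0.5, 0.5, 0, 0, 0],
    [0, 0, 0.5, 0.6, 0, 0, 0],
    [0, 0, 0, 0, 0, 0, 0],
  ],
)

```text
time: 43.2
eef_pos: [0.6369, 0.2034, 0.1275]
eef_rot: [[-0.117, 0.993, 0.006], [0.993, 0.117, 0.001], [0.001, 0.007, -1.0]]
force: [0.9, 0.8, 0.6]
opening: -0.001
```

>>> arm_command(
  motion=[
    [0, 0, 0.4, 0.6, 0, 0, 0],
    [0, 0, 0.4, 0.6, 0, 0, 0],
    [0, 0, 0.3, 0.6, 0, 0, 0],
    [0, 0, 0, 0, 0, 0, 0],
  ],
)

```text
time: 43.6
eef_pos: [0.6477, 0.2047, 0.1096]
eef_rot: [[-0.117, 0.993, 0.007], [0.993, 0.117, 0.001], [0.001, 0.007, -1.0]]
force: [1.1, 0.1, 1.8]
opening: -0.002
```

```bash
python3 - <<'E'
from h import *
s=log(); print("tcp jig",J.T@(s["eef_pos"]-home)*1000+[0,0,43])
i=bot.read_camera("scene")
cv2.imwrite("pics/d6.png",cv2.resize(i[200:290,245:335],None,fx=6,fy=6,interpolation=2))
E
```

```text
t 43.6 q [0.132 0.52  1.42  0.    1.195 0.014] p [647.7 204.7 109.6] F [1.1 0.1 1.8] op -0.002
[[-0.117  0.993  0.007]
 [ 0.993  0.117  0.001]
 [ 0.001  0.007 -1.   ]]
tcp jig [166.12394293 -11.78611412 109.55676937]
```

View pics/d6.png

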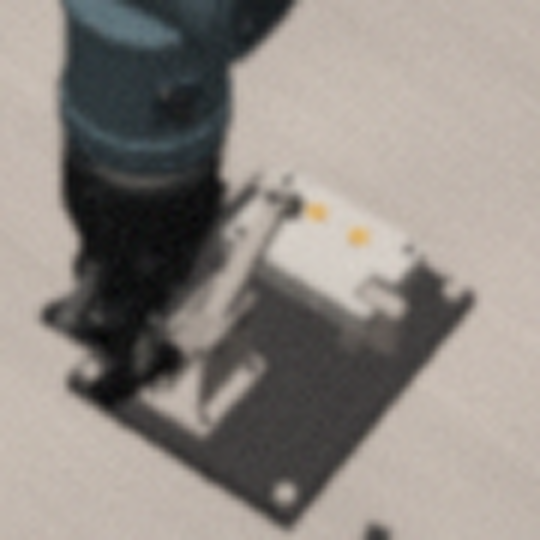

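The clamp arm is swinging over (foot at crop (290,205)), and the handle is following the tip. Continuing down.

>>> arm_command(
  motion=[
    [0, 0, 0.2, 0.6, 0, 0, 0],
    [0, 0, 0.2, 0.6, 0, 0, 0],
    [0, 0, 0.1, 0.6, 0, 0, 0],
    [0, 0, 0, 0, 0, 0, 0],
  ],
)

```text
time: 44.05
eef_pos: [0.6526, 0.2052, 0.0915]
eef_rot: [[-0.117, 0.993, 0.007], [0.993, 0.117, 0.001], [0.001, 0.007, -1.0]]
force: [0.5, -0.5, 1.8]
opening: -0.002
```

>>> arm_command(
  motion=[
    [0, 0, 0.1, 0.4, 0, 0, 0],
    [0, 0, 0, 0.4, 0, 0, 0],
    [0, 0, 0, 0.2, 0, 0, 0],
    [0, 0, 0, 0, 0, 0, 0],
    [0, 0, 0, 0, 0, 0, 0],
  ],
)

```text
time: 44.55
eef_pos: [0.6532, 0.2054, 0.0818]
eef_rot: [[-0.117, 0.993, 0.006], [0.993, 0.117, 0.001], [0.001, 0.006, -1.0]]
force: [0.6, -0.1, 3.1]
opening: 0.0
```

>>> arm_command(
  motion=[
    [0, 0, 0, 0.15, 0, 0, 0],
    [0, 0, 0, 0, 0, 0, 0],
    [0, 0, 0, 0, 0, 0, 0],
  ],
)

```text
time: 44.85
eef_pos: [0.6535, 0.2054, 0.0805]
eef_rot: [[-0.117, 0.993, 0.006], [0.993, 0.117, 0.001], [0.001, 0.007, -1.0]]
force: [1.4, 0.3, 3.0]
opening: 0.004
```

```bash
python3 - <<'E'
from h import *
s=log(); print("tcp jig",J.T@(s["eef_pos"]-home)*1000+[0,0,43])
i=bot.read_camera("scene")
cv2.imwrite("pics/d7.png",cv2.resize(i[200:290,245:335],None,fx=6,fy=6,interpolation=2))
E
```

```text
t 44.85 q [1.310e-01 5.660e-01 1.415e+00 1.000e-03 1.154e+00 1.400e-02] p [653.5 205.4  80.5] F [1.4 0.3 3. ] op 0.004
[[-0.117  0.993  0.006]
 [ 0.993  0.117  0.001]
 [ 0.001  0.007 -1.   ]]
tcp jig [171.94815275 -11.75000974  80.5175692 ]
```

View pics/d7.png

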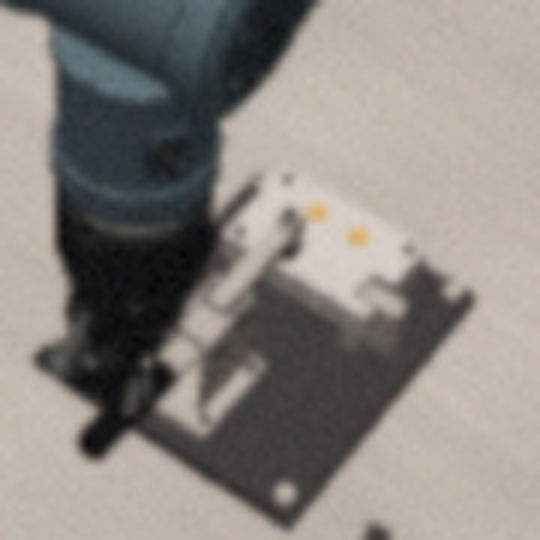

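Nearly down; the stop is expected at z ≈ 79. I'll press until the force rises.

>>> arm_command(
  motion=[
    [0, 0, 0, 0.1, 0, 0, 0],
    [0, 0, 0, 0, 0, 0, 0],
    [0, 0, 0, 0, 0, 0, 0],
  ],
)

```text
time: 45.2
eef_pos: [0.6537, 0.2054, 0.0797]
eef_rot: [[-0.117, 0.993, 0.007], [0.993, 0.117, 0.001], [0.001, 0.007, -1.0]]
force: [2.4, 0.3, 4.6]
opening: -0.001
```

>>> arm_command(
  motion=[
    [0, 0, 0, 0.1, 0, 0, 0],
    [0, 0, 0, 0, 0, 0, 0],
    [0, 0, 0, 0, 0, 0, 0],
  ],
)

```text
time: 45.5
eef_pos: [0.6538, 0.2054, 0.0794]
eef_rot: [[-0.117, 0.993, 0.007], [0.993, 0.117, 0.001], [0.0, 0.007, -1.0]]
force: [1.0, 0.1, 7.7]
opening: 0.001
```

>>> arm_command(
  motion=[
    [0, 0, 0, 0.1, 0, 0, 0],
    [0, 0, 0, 0, 0, 0, 0],
    [0, 0, 0, 0, 0, 0, 0],
  ],
)

```text
time: 45.8
eef_pos: [0.654, 0.2055, 0.0792]
eef_rot: [[-0.118, 0.993, 0.007], [0.993, 0.118, 0.001], [0.0, 0.008, -1.0]]
force: [-0.6, -0.5, 12.0]
opening: -0.002
```

>>> arm_command(
  motion=[
    [0, 0, 0, 0.1, 0, 0, 0],
    [0, 0, 0, 0, 0, 0, 0],
    [0, 0, 0, 0, 0, 0, 0],
  ],
)

```text
time: 46.1
eef_pos: [0.6541, 0.2055, 0.079]
eef_rot: [[-0.118, 0.993, 0.008], [0.993, 0.118, 0.001], [0.0, 0.008, -1.0]]
force: [-3.2, -1.2, 15.9]
opening: 0.001
```

>>> arm_command(
  motion=[
    [0, 0, 0, 0.15, 0, 0, 0],
    [0, 0, 0, 0.1, 0, 0, 0],
    [0, 0, 0, 0, 0, 0, 0],
    [0, 0, 0, 0, 0, 0, 0],
  ],
)

```text
time: 46.5
eef_pos: [0.6543, 0.2055, 0.0786]
eef_rot: [[-0.118, 0.993, 0.008], [0.993, 0.118, 0.001], [0.0, 0.008, -1.0]]
force: [-9.7, -1.8, 28.3]
opening: 0.001
```

>>> arm_command(
  motion=[
    [0, 0, 0, 0.15, 0, 0, 0],
    [0, 0, 0, 0.1, 0, 0, 0],
    [0, 0, 0, 0, 0, 0, 0],
    [0, 0, 0, 0, 0, 0, 0],
  ],
)

```text
time: 46.9
eef_pos: [0.6545, 0.2056, 0.0783]
eef_rot: [[-0.118, 0.993, 0.009], [0.993, 0.118, 0.001], [-0.0, 0.009, -1.0]]
force: [-15.5, -3.2, 39.0]
opening: 0.001
```

```bash
python3 - <<'E'
from h import *
s=log(); p=J.T@(s["eef_pos"]-home)*1000+[0,0,43]; print("tcp jig",p)
E
```

```text
t 46.9 q [ 0.132  0.57   1.415 -0.     1.148  0.014] p [654.5 205.6  78.3] F [-15.5  -3.2  39. ] op 0.001
[[-0.118  0.993  0.009]
 [ 0.993  0.118  0.001]
 [-0.     0.009 -1.   ]]
tcp jig [172.92039526 -11.6961313   78.26686927]
```

The tool is firm against the stop: 39 N, and z = 78.3 against about 79 expected. I'll lift off and take the final look.

>>> arm_command(
  motion=[
    [0, 0, 0, -0.5, 0, 0, 0],
    [0, 0, 0, -1.0, 0, 0, 0],
    [0, 0, 0, -3.0, 0, 0, 0],
    [0, 0, 0, -4.0, 0, 0, 0],
    [0, 0, 0, -4.0, 0, 0, 0],
    [0, -3, 0, -2.0, 0, 0, 0],
    [0, -4, 0, 0, 0, 0, 0],
    [0, -4, 0, 0, 0, 0, 0],
  ],
)

```text
time: 47.7
eef_pos: [0.6651, 0.0955, 0.2166]
eef_rot: [[-0.119, 0.993, 0.006], [0.993, 0.119, 0.001], [0.001, 0.006, -1.0]]
force: [-0.1, -0.5, -0.8]
opening: -0.001
```

>>> arm_command(
  motion=[
    [0, -4, 0, 0, 0, 0, 0],
    [0, -4, 0, 0, 0, 0, 0],
    [0, -4, 0, 0, 0, 0, 0],
    [0, -4, 0, 0, 0, 0, 0],
    [0, -4, 0, 0, 0, 0, 0],
    [0, -3, 0, 0, 0, 0, 0],
    [0, 0, 0, 0, 0, 0, 0],
    [0, 0, 0, 0, 0, 0, 0],
  ],
)

```text
time: 48.5
eef_pos: [0.6916, -0.1328, 0.2148]
eef_rot: [[-0.116, 0.993, 0.004], [0.993, 0.116, 0.003], [0.002, 0.004, -1.0]]
force: [-0.2, 0.7, 0.7]
opening: -0.002
```

```bash
python3 - <<'E'
from h import *
s=log()
from m3 import sides
j=bot.read_camera("top"); i=bot.read_camera("scene"); cv2.imwrite("pics/tf.png",j);cv2.imwrite("pics/sf.png",i)
sides("top",j,(165,165,212,208),lambda g:g>78,.052,home[:2]*1000,YJ,62,96,"ins",tol=5)
for th in (5,15): print(th,"grip end top px",proj("top",home+J@[.105+.1*np.cos(np.radians(th)),-.012,.021+.1*np.sin(np.radians(th))]),"scene",proj("scene",home+J@[.105+.1*np.cos(np.radians(th)),-.012,.021+.1*np.sin(np.radians(th))]))
a=cv2.resize(i[205:295,245:335],None,fx=4.4,fy=4.4,interpolation=2); b=cv2.resize(j[135:225,145:235],None,fx=4.4,fy=4.4,interpolation=2)
cv2.imwrite("pics/d8.png",np.hstack([a,b]))
E
```

```text
t 48.5 q [-0.359  0.474  1.263  0.004  1.402 -0.476] p [ 691.6 -132.8  214.8] F [-0.2  0.7  0.7] op -0.002
[[-0.116  0.993  0.004]
 [ 0.993  0.116  0.003]
 [ 0.002  0.004 -1.   ]]
ins centre [481.8 196.9] yaw deg 6.44 {'+x': (31.0, -0.0, 159), '-x': (-31.0, 0.5, 135), '+y': (48.0, -0.6, 99), '-y': (-47.9, 0.0, 91)}
5 grip end top px [185.98156942 132.60352334] scene [259.01402453 274.98967281]
15 grip end top px [185.0954633  131.81213726] scene [259.70207194 271.12372465]
```

View pics/d8.png

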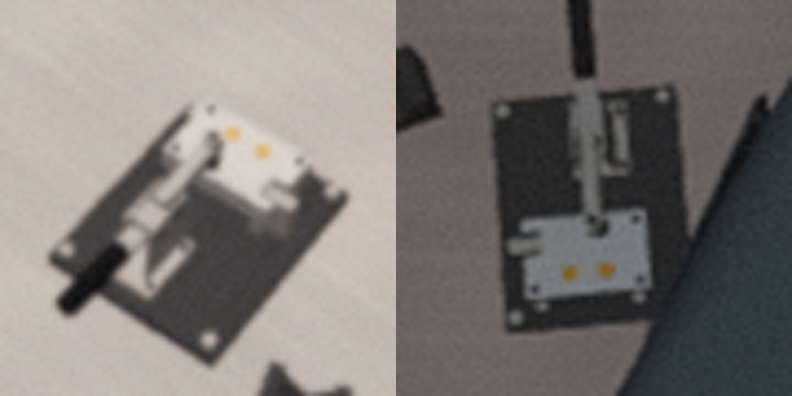

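View pics/tf.png

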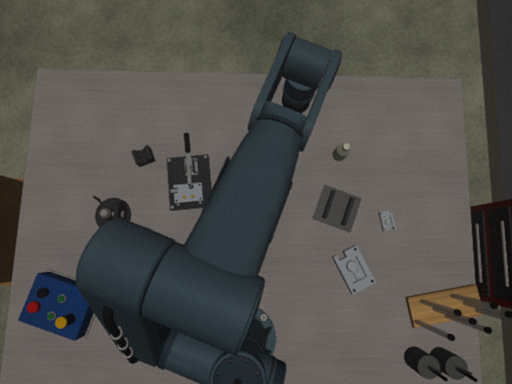

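The foot sits on the insert (scene crop (213,150)), the handle is down (grip end about 1 px from the 5° prediction), and the insert hasn't moved. The V-block and bottle are where they started. The brush is hidden under the raised arm, which never went low there. I'll hand the job in.

```bash
python3 -c "
from workcell import bot
print(bot.close_job())"
```

```text
the job is handed in; nothing more can be done
None
```

I turned the middle-sized insert over and laid it cavity down in the weld jig. It is pushed against the pins and key, and the clamp handle is pressed down to its stop. The job was handed in at about 48.6 s of the allowed 69 s.

**What I did**
- I lifted the insert off the bars, stood it on its keyway end on the bench, re-gripped it and turned it the other 90°.
- I lowered it onto the rails with the keyway over the key; rail contact came at the expected height. I slid it against the pins, then the key.
- After releasing, I pushed it again towards the pins (10 N) and the key (16 N) without it moving further.
- I pressed the handle down until it met a firm stop: 39 N, with the tip at 78.3 mm against about 79 mm expected.

**Last checks**
- **Insert:** the top camera puts it at about jig (0.5, 0.4) mm, lying flat with its back up, and clamping did not shift it.
- **Clamp:** the rubber foot is on the insert and the handle end is about 1 px from where it should be.
- **Loose items:** the bottle and V-block are where they started. The brush was hidden under the raised arm in the last top picture, so I did not confirm it there, but the arm never went low near it.

**Disagreements**
- While the insert stood on the bench, the top camera and the gripper record differed by about 4 mm. I settled this by feeling for contact at the rails, pins and key.
- The camera reads the insert's yaw about 0.4° off the jig's, which I took as measurement noise.
- During the last push on the key end the tool loaded the insert about 6 N away from the pins; I biased it back towards them before letting go.

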